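# Load and square up the pastry board holder

### The arm

A 6-joint arm with a two-finger parallel gripper is mounted at the origin on the work surface. World frame = base frame: x ahead of the robot, y to its left, z up, the work surface at z = 0. Lengths are in mm, angles in rad, forces in N, time in s.
With the tool pointing down it reaches from about 350 to 875 mm from the base axis. Payload 4.2 kg.
Tool frame: the origin (TCP) lies midway between the tips of the shut fingers; the grasp point (between the pads) lies 19 mm behind it (arm.tcp_to_grasp is the distance from the TCP to the grasp point, in mm); z points along the fingers, y is the line along which they close (so a half turn about z gives the same grasp; the last joint's range is limited). The gripper opens to 85 mm and grips with 20 to 120 N. Pads are 22 mm wide; open, the fingers measure 114 mm over their backs; the gripper's body (76 mm by 85 mm) begins 54 mm behind the grasp point. The pads swing forward as they close: fully open they stand 13 mm farther back than shut.
Start: joints at [1.399, 0.385, 0.008, 0, -1.194, -0.259], TCP at [260.965, 567.888, 231.312] pointing down, gripper open.
Joint ranges: [-3.14, 3.14], [-1.21, 2.06], [-1.07, 1.41], [-3.16, 2.05], [-2.99, -0.16], [-3.1, 3.1]. Speed limits (rad/s): [2.79, 2.79, 3.14, 3.14, 3.14, 3.14].

### API

Orientations are given as a unit quaternion [x, y, z, w].
In Python, from bench import arm, get_image gives the robot as it stands.
- The arm moves only by the tool drive_tool, never from a script. Its argument "deltas" is a list of rows, each a list of 2 entries, a list of its own where there are three numbers: the shift along the tool's x, y, z in cm, then the turn, a rotation vector about the tool's x, y, z in degrees. In form: [[[x, y, z], [ax, ay, az]], ...]. A call has 1 to 12 rows; each row shifts and turns the commanded pose from where the row before left it, along the tool's axes as they then stand; what a row does not reach is not made up. A row lasts 1/10 s, in which the tool goes at most 50 mm and 8.59 degrees, less where a joint would pass 70% of its speed; a pose out of reach is approached as far as the arm can. A call with a gripper value outside its range is refused whole. "claw" is the finger opening in cm, from 0 to 8.54, set as the call begins (left out, the last holds). The fingers move at their own pace and stop on an object; the grip force is fixed at half the most. Time passes only in rows, so rows that do not move let the fingers close. It gives the time, the measured TCP pose, the force, the opening and the grip force at its end, in the units of the state.
- arm.read_state(): the state, without advancing time (a new reading comes with each control period).
- get_image(name): name is "scene" or "side" or "wrist"; returns a dict with "img" (480x640x3 uint8, red, green, blue), "fx", "fy", "cx", "cy" (pixels), "D" ([k1, k2, p1, p2, k3] as OpenCV has them; the pictures are not rectified), "eye" and "orientation" of the camera in the world; the wrist camera has in their place "mount" (4x4, takes a point from camera to tool coordinates, whose origin is the TCP and whose axes are the flange's). Camera axes: x right, y down, z forward; pixel columns grow to the right and rows downward; lengths in mm; the calibration is good to about 2 mm. A picture is of the moment at which its call begins: read the wrist's pose just before it. There is no depth.
- arm.job_done(): hands the job in; it is judged then, once.
The state is a dict: "clock": time; "joints": joint angles; "joint_vel": joint speeds; "joint_efforts": joint torques, N m; "position": TCP position; "ee_rot": TCP orientation; "contact_force": force on the tool from outside, world axes, zero at the start; "wrist_torque": the same for the moment, N m; "gripper_width": finger opening in mm; "grasp_force": force on a finger pad.
Only numpy, scipy, OpenCV 4.12 (cv2) and the standard library are available. Lean on these libraries where they do the work, as an engineer would, in place of code of your own. Each camera call takes 0.05 s, during which the arm holds its last target. There are 200 camera calls.

### The job

Fill the board holder on the packing bench: lay every loose pastry board from the bench flat on the two already in the holder, all lengthwise along its side wall, then tap the stack until every board is flush against both the side wall and the end wall. Only then swing the retaining bar fully down, level across the stack; leave the jar, the plate with the croissant and the scraper where they are.

Things in the scene. Friction and masses are not known exactly. Their poses are not given: they have to be found in the camera images.
- holder: white plastic board holder fixed to the bench: a base plate 200 mm (its x) by 150 mm (its y), 6 mm thick, with two low ribs on it, an end wall along its whole +x edge and a side wall along the +x 110 mm of its +y edge (100 mm inside), both walls 10 mm thick and reaching 42 mm above the ribs; the -x and -y sides are open. Origin at the centre of the base's underside. Its place and yaw vary
- rib (a point): middle of the top of the nearer of the two ribs on which the boards lie: 10 mm wide, 8 mm high over the base plate, 130 mm long along the holder's y, 100 mm before the end wall; the other is alike, 25 mm before the end wall. Between the ribs and nearer than this one, fingertips can reach below the lowest board
- corner (a point): the inside corner of the holder where the inner faces of its end wall and side wall meet, at the height of the ribs' tops (14 mm above the bench, 8 mm above the base plate); axes as the holder's. The boards' long side goes along the side wall (holder x), so a board that is flush with both walls has its centre at -60 mm in x and -25 mm in y from here
- bar (a joint): angle of the retaining bar's hinge: 0 = down, level across the stack (a stop holds it there, 44.5 mm from the ribs' tops to its underside, so that it touches none of up to 7 boards); grows as the bar swings up about the holder's x axis, pi/2 upright, up to 2.2 leaning out past the side wall. Starts open at 1.75 to 2.1. Stiff hinge (0.13 Nm of friction): it stays where it is left
- bar_tip (a point): the middle of the free end of the retaining bar: a flat dark steel strip 24 mm wide (holder x), 7 mm thick, reaching 85 mm from its hinge line; when down it points to the holder's -y
- bar_hinge (a point): the hinge line of the retaining bar, on top of the side wall, 25 mm before the corner (-x), 5 mm outside it (+y), 48 mm above the ribs' tops
- board1: a flat rectangular plywood board, 120 mm long (its x), 50 mm wide (its y), 5 mm thick, 35 g or so; all boards are alike and may lie either face up; origin at the centre of its underside. Starts in the holder, lying askew on its ribs
- board2: a flat rectangular plywood board, 120 mm long (its x), 50 mm wide (its y), 5 mm thick, 35 g or so; all boards are alike and may lie either face up; origin at the centre of its underside. Starts in the holder, askew on top of board1
- board3: a flat rectangular plywood board, 120 mm long (its x), 50 mm wide (its y), 5 mm thick, 35 g or so; all boards are alike and may lie either face up; origin at the centre of its underside. Starts flat on the bench; in some runs it is absent (None)
- board4: a flat rectangular plywood board, 120 mm long (its x), 50 mm wide (its y), 5 mm thick, 35 g or so; all boards are alike and may lie either face up; origin at the centre of its underside. Starts flat on the bench; in some runs it is absent (None)
- board5: a flat rectangular plywood board, 120 mm long (its x), 50 mm wide (its y), 5 mm thick, 35 g or so; all boards are alike and may lie either face up; origin at the centre of its underside. Starts flat on the bench; in some runs it is absent (None)
- board6: a flat rectangular plywood board, 120 mm long (its x), 50 mm wide (its y), 5 mm thick, 35 g or so; all boards are alike and may lie either face up; origin at the centre of its underside. Starts flat on the bench; in some runs it is absent (None)
- board7: a flat rectangular plywood board, 120 mm long (its x), 50 mm wide (its y), 5 mm thick, 35 g or so; all boards are alike and may lie either face up; origin at the centre of its underside. Starts flat on the bench; in some runs it is absent (None)
- jar: a jar 72 mm across and 100 mm high, to be left alone; origin at the centre of its underside
- croissant: a croissant on a white plate 130 mm square, to be left alone; origin at the centre of its underside
- scraper: a dough scraper about 95 mm by 130 mm, 22 mm thick, lying beyond the holder, to be left alone; origin on the bench near its middle

How it is judged:
By the outcome, as a careful person would: the job done as asked, in the order asked, and still so for the second after the job is handed in, with the robot touching nothing.
Of board3, board4, board5, board6, board7 only 3 to 5 are there at a start; the rules pass over those that are not, and their reading is None.
At some moment in a run one of board1, board2, board3, board4, board5, board6, board7 may be knocked a few centimetres aside while the robot is not near it.
Once in a run the grip may slacken for a moment while it holds something.
It also fails if it takes over 210 s, if anything falls off the work surface, if the arm or the gripper's body presses on something with over 40 N, if the wrist force passes 120 N, or if a joint passes its speed limit or range.

## Working session

There is one attempt and no reset: what is moved stays moved. The work goes in short steps, Python scripts to look and compute and a tool call to move; the robot and the scene stay as the last step left them, time stands still between calls to the robot, and variables do not carry over. Pictures are saved under pics/ and viewed, at most 14 in all, crops included, and the job is handed in when it is done.

Besides the shell and the picture viewer there is one more tool, called after ">>>" as a command line: name --argument value ..., lists and objects as JSON in quotes. drive_tool: Moves the arm, as the interface text tells. Its arguments: {"type":"object","properties":{"deltas":{"type":"array"},"claw":{"type":"number"}},"required":["deltas"]}

```bash
ls; mkdir -p pics; python3 - <<'E'
from bench import arm,get_image
import cv2
s=arm.read_state();print(s)
for n in ["scene","side"]:
    d=get_image(n);cv2.imwrite(f"pics/{n}0.png",d["img"][:,:,::-1])
    print({k:v for k,v in d.items() if k!="img"})
d=get_image("wrist");cv2.imwrite("pics/wrist0.png",d["img"][:,:,::-1]);print(d["mount"],d["fx"],d["D"])
E
```

```text
pics
{'clock': 0.0, 'joints': array([ 1.39859775e+00,  3.85562701e-01,  6.64259920e-03, -5.32758289e-04,
       -1.19399541e+00, -2.58593601e-01]), 'joint_vel': array([-0.00101627, -0.00036958,  0.00106422, -0.00166986, -0.00025108,
        0.00080334]), 'joint_efforts': array([ 2.29902862e-04, -3.92286658e+01,  1.88393962e+01,  4.18612674e+00,
       -4.66674988e-03,  1.98013637e-06]), 'position': array([260.72859956, 567.38081848, 230.21942711]), 'ee_rot': array([ 9.76870225e-01, -2.13830257e-01, -2.01599290e-04,  1.06929428e-03]), 'contact_force': array([ 0.43334993, -0.59025024, -0.29173844]), 'wrist_torque': array([ 0.00350025, -0.01050384, -0.01999144]), 'grasp_force': 0.0, 'gripper_width': 85.41226165654084}
{'fx': 560.6340535727774, 'fy': 560.6340535727774, 'cx': 317.6718150669533, 'cy': 241.64611946515836, 'D': array([-0.16250827,  0.        ,  0.        ,  0.        ,  0.        ]), 'eye': array([1313.70542958,  931.85354011,  893.42196293]), 'orientation': array([ 0.27831116,  0.84036238, -0.44347815, -0.14021801])}
{'fx': 559.44405432947, 'fy': 559.44405432947, 'cx': 325.6607016873535, 'cy': 235.62921705664368, 'D': array([0.01764895, 0.        , 0.        , 0.        , 0.        ]), 'eye': array([ 433.34063379,  973.37099144, 1114.63202713]), 'orientation': array([-0.07075279,  0.92437923, -0.37290029,  0.03824204])}
[[ 1.03898804e-03 -9.51300999e-01 -3.08261789e-01  7.90714849e+01]
 [ 9.99999449e-01  1.03402285e-03  1.79459474e-04 -7.28668719e-01]
 [ 1.48029756e-04 -3.08261806e-01  9.51301549e-01 -1.43384877e+02]
 [ 0.00000000e+00  0.00000000e+00  0.00000000e+00  1.00000000e+00]] 409.4758247315883 [-0.0337174  0.         0.         0.         0.       ]
```

View pics/scene0.png

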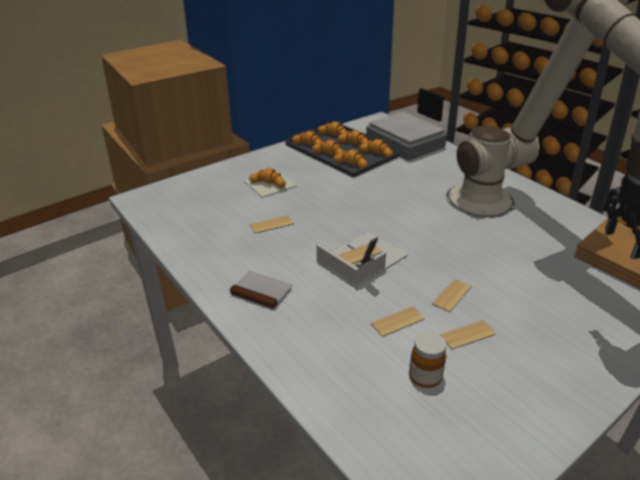

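View pics/side0.png

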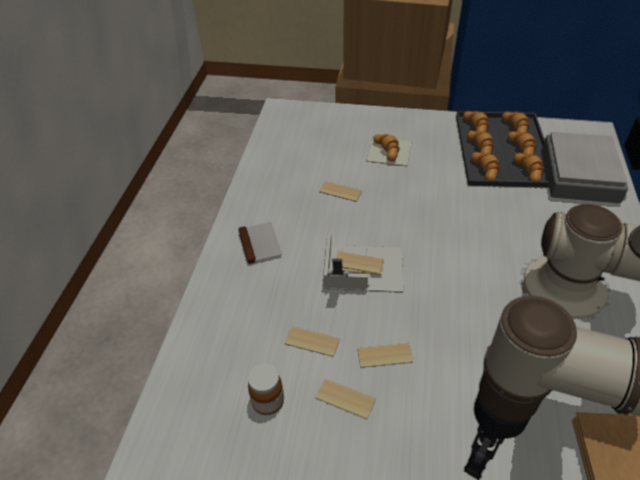

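The scene view shows four loose boards, at scene px (272,224), (398,320), (452,294) and (468,334). The side view has them at (341,191), (313,341), (385,355) and (346,398). The holder is at side px (363,268), with its end wall towards image left (+x), its side wall towards image bottom (+y), and the bar open over the side wall. The jar is at (265,390).

```bash
cat > h.py <<'E'
import numpy as np, cv2
from bench import arm,get_image
from scipy.spatial.transform import Rotation as R
def tool():
    s=arm.read_state(); return s,np.array(s["position"]),R.from_quat(s["ee_rot"])
def shot(name,save=None):
    s,p,r=tool(); d=get_image(name); d["K"]=np.array([[d["fx"],0,d["cx"]],[0,d["fy"],d["cy"]],[0,0,1]])
    if name=="wrist":
        m=np.array(d["mount"]); d["Rw"]=r.as_matrix()@m[:3,:3]; d["o"]=p+r.apply(m[:3,3])
    else: d["Rw"]=R.from_quat(d["orientation"]).as_matrix(); d["o"]=np.array(d["eye"])
    if save: cv2.imwrite(f"pics/{save}.png",d["img"][:,:,::-1])
    return d
def ray(d,px,z):
    u=cv2.undistortPoints(np.array(px,float).reshape(-1,1,2),d["K"],d["D"])[:,0]
    v=np.c_[u,np.ones(len(u))]@d["Rw"].T
    return (d["o"]+v*((z-d["o"][2])/v[:,2])[:,None])[:,:2]
def proj(d,P):
    P=np.atleast_2d(P).astype(float); c=(P-d["o"])@d["Rw"]
    return cv2.projectPoints(c,np.zeros(3),np.zeros(3),d["K"],d["D"])[0][:,0]
def tan(d,lo=(8,45,90),hi=(28,200,255)):
    return cv2.inRange(cv2.cvtColor(d["img"],cv2.COLOR_RGB2HSV),lo,hi)
def boards(d,z=5.,amin=150,m=None):
    m=tan(d) if m is None else m; out=[]
    for c in cv2.findContours(m,cv2.RETR_EXTERNAL,cv2.CHAIN_APPROX_NONE)[0]:
        if cv2.contourArea(c)<amin: continue
        w=ray(d,c,z).astype(np.float32); (x,y),(a,b),t=cv2.minAreaRect(w)
        if a<b: a,b,t=b,a,t+90
        out.append(np.round([x,y,a,b,(t+90)%180-90,*c.mean((0,1))],1))
    return out
def go(x,y,z,yaw=None,n=True):
    """deltas in tool axes (cm,deg) to reach TCP x,y,z; yaw=world angle (deg) of tool x, tool down"""
    s,p,r=tool(); m=r.as_matrix(); d=r.inv().apply(np.array([x,y,z])-p)/10
    cur=np.degrees(np.arctan2(m[1,0],m[0,0])); t=0 if yaw is None else -((yaw-cur+180)%360-180)
    print("shift cm",d.round(2),"turn z",round(t,1),"yaw",round(cur,1),"tilt",r.as_matrix()[:,2].round(3))
E
python3 - <<'E'
from h import *
for n in ["side","scene"]:
    d=shot(n); print(n)
    for b in boards(d): print(b)
print(tool()[0]["clock"])
E
```

```text
side
[-33.8 408.6 166.6 101.8  77.9 619.1 451.9]
[504.9 391.3 119.3  51.6 -14.9 345.5 398.3]
[430.5 271.4 119.7  51.9  15.4 384.6 354.9]
[601.9 259.2 120.   51.8  -8.  312.  340.9]
[521.7   5.5 126.6  63.6  -4.9 359.7 262.8]
[-161.8 -180.9  131.6   20.2   72.2  620.   240.2]
[ 611.  -272.7  120.8   53.7  -13.5  340.5  190.8]
[ 482.5 -518.6  145.6   71.9  -57.9  388.5  144.4]
[  56.4 -582.   362.1   77.8  -84.   524.9  142.4]
[ 190.6 -569.4  364.5   75.9  -83.8  482.8  142.1]
[ 1112.  -1070.5   246.8   160.5   -66.5   248.5    52.1]
[ 4.5500e+02 -1.6007e+03  3.0110e+02  5.2500e+01  6.4000e+00  4.1600e+02
  1.3000e+00]
scene
[504.7 391.6 121.6  52.5 -15.1 467.4 334.1]
[601.3 259.6 121.9  53.   -7.7 397.1 320.7]
[429.7 271.8 123.7  51.2  15.1 451.5 294.7]
[498.8  -5.  104.1  66.2   6.8 354.7 253.2]
[-122.3  395.5  291.2  162.2   34.1  614.2  242.9]
[ 610.5 -271.   121.    55.7  -13.3  271.3  223.6]
[ 474.7 -511.7  166.3  109.1   83.5  267.4  178. ]
[ 155.  -576.9  372.4  114.5  -84.2  329.8  147.2]
[  20.8 -590.1  371.3  118.3  -83.9  355.6  137.3]
[  878.2 -1730.2  1931.3   535.5    78.     50.2   140. ]
[-1333.3 -1640.8  2459.8   406.9    42.2   416.2    42.9]
[   -9.1 -2831.8  2282.5   682.6    72.3   157.2    40.7]
0.25
```

View pics/wrist0.png

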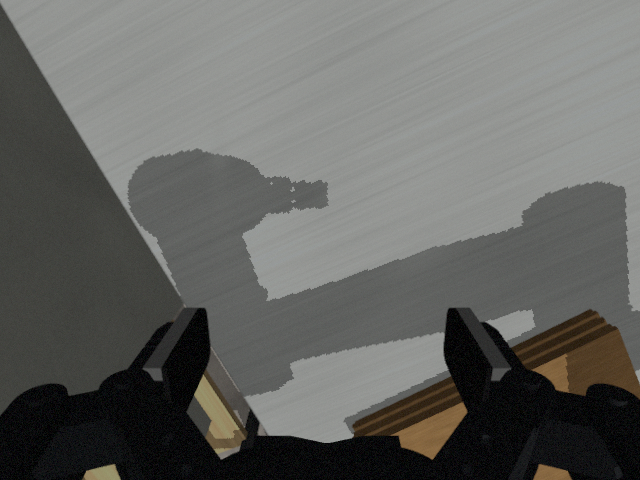

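Both cameras agree on the four loose boards, at about (505,391,-15°), (430,271,15°), (602,259,-8°) and (611,-272,-13°). The wrist view shows only the bench and the open fingers. Next I'll look at the holder from above.

>>> drive_tool --deltas '[[[3.7, 2.75, -0.5], [0, 0, 0]], [[3.7, 2.75, -0.5], [0, 0, 0]], [[3.7, 2.75, -0.5], [0, 0, 0]], [[3.7, 2.75, -0.5], [0, 0, 0]], [[3.7, 2.75, -0.5], [0, 0, 0]], [[3.7, 2.75, -0.5], [0, 0, 0]], [[3.7, 2.75, -0.5], [0, 0, 0]], [[3.7, 2.75, -0.5], [0, 0, 0]], [[3.7, 2.75, -0.5], [0, 0, 0]], [[3.7, 2.75, -0.5], [0, 0, 0]], [[3.7, 2.75, -0.5], [0, 0, 0]], [[3.7, 2.75, -0.5], [0, 0, 0]]]'

```text
clock: 1.45
position: [527.1, 80.8, 291.7]
ee_rot: [0.977, -0.214, 0.0, -0.0]
contact_force: [1.1, 1.2, 0.5]
gripper_width: 85.1
grasp_force: 0.0
```

>>> drive_tool --deltas '[[[3.7, 2.8, -0.5], [0, 0, 0]], [[3.7, 2.8, -0.5], [0, 0, 0]], [[0, 0, 0], [0, 0, -8.2]], [[0, 0, 0], [0, 0, -8.2]], [[0, 0, 0], [0, 0, -8.2]], [[0, 0, 0], [0, 0, 0]], [[0, 0, 0], [0, 0, 0]]]'

```text
clock: 2.15
position: [570.4, 0.9, 301.2]
ee_rot: [1.0, -0.002, -0.0, -0.0]
contact_force: [-0.4, -0.9, -0.5]
gripper_width: 85.7
grasp_force: 0.0
```

```bash
python3 - <<'E'
from h import *
d=shot("wrist","w1"); s,p,r=tool(); print(s["clock"],p,s["joints"].round(2)); go(*p,0)
E
```

```text
2.2 [570.33902979   0.91764111 301.28307091] [ 0.29  0.25 -0.01 -0.   -1.31  1.28]
shift cm [0. 0. 0.] turn z -0.2 yaw -0.2 tilt [-0.  0. -1.]
```

View pics/w1.png

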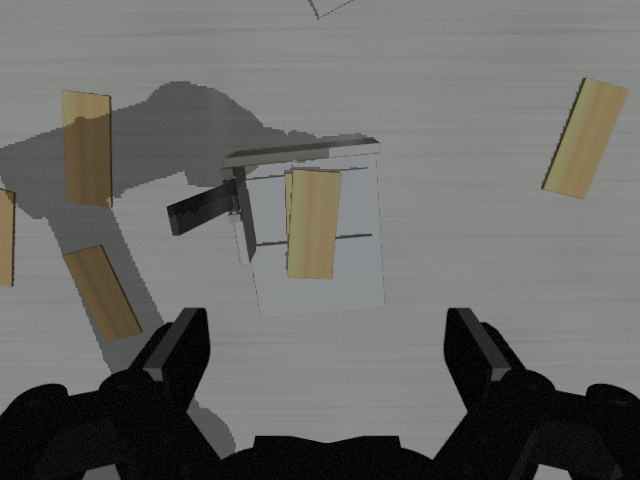

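The wrist view shows the holder with its base corners near (260,318) and (385,306). The end wall runs along the top at (225–380,150), and the side wall is at left with the bar at (200,205) leaning out. The two boards lie at (315,222), slightly askew. I'll enlarge the holder to pick its pose.

```bash
python3 - <<'E'
import cv2
im=cv2.imread("pics/w1.png")[130:330,155:395]
cv2.imwrite("pics/w1c.png",cv2.resize(im,None,fx=3,fy=3,interpolation=cv2.INTER_CUBIC))
E
```

```text
(no output)
```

View pics/w1c.png

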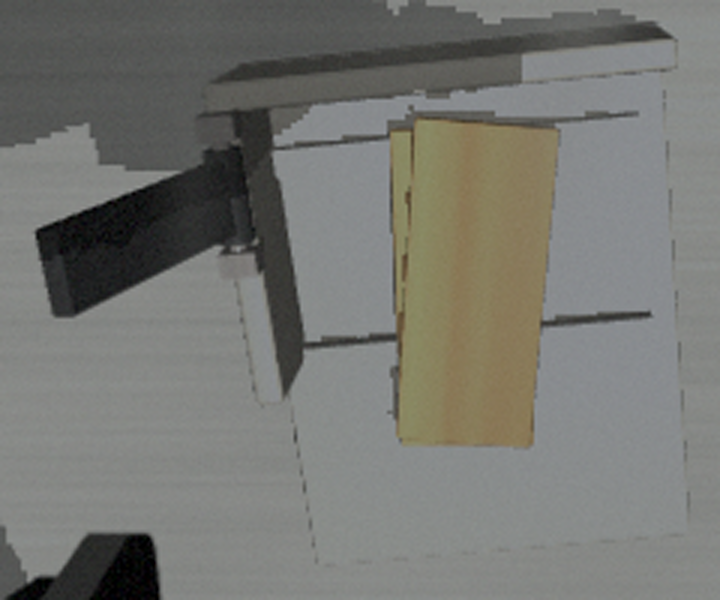

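```bash
cat > hold.py <<'E'
from h import *
def fit(L,W):
    L,W=np.array(L)[:,:2],np.array(W); lc,wc=L.mean(0),W.mean(0); a=L-lc;b=W-wc
    t=np.arctan2((a[:,0]*b[:,1]-a[:,1]*b[:,0]).sum(),(a*b).sum()); M=np.array([[np.cos(t),-np.sin(t)],[np.sin(t),np.cos(t)]])
    o=wc-M@lc; return o,np.degrees(t),(L@M.T+o-W)
E
python3 - <<'E'
from hold import *
d=shot("wrist")
C=[((316,563),(-100,75,3)),((688,533),(-100,-75,3)),((676,68),(90,-75,56)),((676,41),(100,-75,56)),((283,400),(-10,65,56)),((261,402),(-10,75,56)),((638,113),(70,-65,13)),((651,314),(-5,-65,13)),((304,346),(-5,65,13))]
W=[ray(d,[(u/3+155-.33,v/3+130-.33)],l[2])[0] for (u,v),l in C]
o,t,e=fit([l for _,l in C],W); print(o,t);print(e.round(1))
a=np.radians(t);M=np.array([[np.cos(a),-np.sin(a)],[np.sin(a),np.cos(a)]])
c=M@[90,65]+o;print("corner",c,"flush centre",c+M@[-60,-25])
m=tan(d);[print(b) for b in boards(d,24,300)];[print(b) for b in boards(d,5,300)]
tip=ray(d,[(36/3+155,232/3+130),(70/3+155,315/3+130)],130);print((tip-c)@M)
for X,Y in [(505,391),(430,271),(602,259),(611,-272)]:pass
s=shot("side");[print(b) for b in boards(s)[:8] if abs(b[2]-122)<8]
E
```

```text
[505.78260891  16.83898073] 5.154899644535088
[[ 1.5 -0.6]
 [ 1.6  0.5]
 [-0.6 -1. ]
 [ 1.1 -0.4]
 [-1.  -0.5]
 [-1.2  1.9]
 [-0.5 -0.1]
 [-0.8 -0. ]
 [-0.2  0.3]]
corner [589.578436    89.66246157] flush centre [532.06732617  59.37265726]
[436.  265.7 114.3  35.3  15.1  98.5 293.7]
[505.3 357.7 114.7  14.4 -14.3   5.7 237.9]
[520.2  17.7 122.6  57.2  -1.9 310.9 222.9]
[602.9 248.1 114.5  47.5  -8.6  85.4 150.1]
[ 611.2 -262.3  114.6   48.   -13.2  585.5  133.8]
[426.3 277.6 119.5  36.8  15.1  98.5 293.7]
[498.8 373.9 119.9  15.1 -14.3   5.7 237.9]
[514.3  18.5 128.1  59.8  -1.9 310.9 222.9]
[600.8 259.2 119.7  49.6  -8.6  85.4 150.1]
[ 609.5 -274.2  119.8   50.2  -13.2  585.5  133.8]
[[-16.97395337  40.61246414]
 [-40.68738834  36.26070238]]
[505.3 390.9 120.4  51.8 -15.3 345.3 398.2]
[430.3 271.4 120.6  52.3  15.2 384.8 354.9]
[601.5 259.3 120.7  52.   -8.  312.1 341. ]
[521.7   5.5 126.6  63.6  -4.9 359.8 263. ]
[ 610.9 -273.7  120.8   57.   -14.9  340.5  190.7]
```

The holder is at origin (505.8,16.8) with yaw 5.15°, and its inside corner is at (589.6,89.7). The two boards in it sit about 41 mm off the side wall. I'll stack the loose boards on them there, then push the whole stack over. The first grasp is the board at (601,259).

>>> drive_tool --deltas '[[[0.5, -4.31, 0], [0, 0, 0]], [[0.5, -4.31, 0], [0, 0, 0]], [[0.5, -4.31, 0], [0, 0, 0]], [[0.5, -4.31, 0], [0, 0, 0]], [[0.5, -4.31, 0], [0, 0, 0]], [[0.5, -4.31, 0], [0, 0, 0]], [[0, 0, 4.0], [0, 0, 8.0]], [[0, 0, 4.5], [0, 0, 0]], [[0, 0, 4.5], [0, 0, 0]], [[0, 0, 4.5], [0, 0, 0]], [[0, 0, 4.5], [0, 0, 0]], [[0, 0, 4.0], [0, 0, 0]]]' --claw 6.0

```text
clock: 3.5
position: [600.2, 259.3, 39.2]
ee_rot: [0.997, -0.071, -0.0, 0.0]
contact_force: [0.6, 0.1, 0.3]
gripper_width: 60.4
grasp_force: 0.0
```

>>> drive_tool --deltas '[[[0, 0, 1.5], [0, 0, 0]], [[0, 0, 1.0], [0, 0, 0]], [[0, 0, 0.5], [0, 0, 0]], [[0, 0, 0], [0, 0, 0]], [[0, 0, 0], [0, 0, 0]], [[0, 0, 0], [0, 0, 0]]]'

```text
clock: 4.1
position: [601.7, 260.0, 13.1]
ee_rot: [0.998, -0.07, 0.001, -0.001]
contact_force: [0.4, -0.7, 0.0]
gripper_width: 59.9
grasp_force: 0.0
```

```bash
python3 - <<'E'
from h import *
d=shot("wrist","w2"); s,p,r=tool(); print(s["clock"],p,s["gripper_width"],s["contact_force"]); go(601.3,259.3,0,-8.2)
E
```

```text
4.15 [601.51874924 259.87749605  12.82713645] 59.73309015372844 [-0.40556398  0.26361199 -0.07395609]
shift cm [-0.02  0.06  1.28] turn z 0.1 yaw -8.1 tilt [ 0.002  0.002 -1.   ]
```

View pics/w2.png

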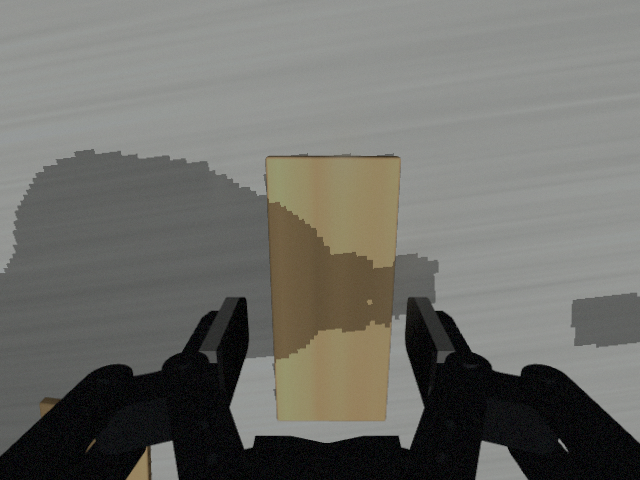

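The board stands centred between the open fingers (edges x≈270–395, pads at 230 and 425) and is aligned with them. I'll go down by feel.

>>> drive_tool --deltas '[[[0, 0, 0.6], [0, 0, 0]], [[0, 0, 0.5], [0, 0, 0]], [[0, 0, 0.2], [0, 0, 0]], [[0, 0, 0.2], [0, 0, 0]], [[0, 0, 0], [0, 0, 0]]]'

```text
clock: 4.65
position: [600.6, 259.2, -4.2]
ee_rot: [0.998, -0.071, -0.0, 0.0]
contact_force: [-1.0, 0.0, -0.3]
gripper_width: 60.2
grasp_force: 0.0
```

>>> drive_tool --deltas '[[[0, 0, 0.2], [0, 0, 0]], [[0, 0, 0], [0, 0, 0]], [[0, 0, 0], [0, 0, 0]]]'

```text
clock: 4.95
position: [601.1, 259.6, -5.0]
ee_rot: [0.998, -0.07, 0.0, -0.0]
contact_force: [-1.3, 0.4, 4.7]
gripper_width: 59.8
grasp_force: 2.2
```

>>> drive_tool --deltas '[[[0, 0, 0.2], [0, 0, 0]], [[0, 0, 0], [0, 0, 0]], [[0, 0, 0], [0, 0, 0]]]'

```text
clock: 5.25
position: [601.1, 259.6, -5.0]
ee_rot: [0.998, -0.07, 0.001, -0.0]
contact_force: [-3.9, -0.9, 12.6]
gripper_width: 60.1
grasp_force: 6.7
```

>>> drive_tool --deltas '[[[0, 0, -0.4], [0, 0, 0]], [[0, 0, 0], [0, 0, 0]]]'

```text
clock: 5.45
position: [601.1, 259.6, -3.3]
ee_rot: [0.998, -0.071, 0.0, -0.0]
contact_force: [0.1, -0.6, -0.3]
gripper_width: 59.9
grasp_force: 0.0
```

>>> drive_tool --deltas '[[[0, 0, 0], [0, 0, 0]], [[0, 0, 0], [0, 0, 0]], [[0, 0, 0], [0, 0, 0]], [[0, 0, 0], [0, 0, 0]], [[0, 0, 0], [0, 0, 0]]]' --claw 4.2

```text
clock: 5.95
position: [601.7, 259.8, -2.4]
ee_rot: [0.998, -0.07, 0.001, -0.0]
contact_force: [-1.7, -0.4, 7.8]
gripper_width: 47.8
grasp_force: 64.9
```

>>> drive_tool --deltas '[[[0, 0, -0.5], [0, 0, 0]], [[0, 0, -2], [0, 0, 0]], [[0, 0, -2.5], [0, 0, 0]], [[0, 0, 0], [0, 0, 0]], [[0, 0, 0], [0, 0, 0]]]'

```text
clock: 6.45
position: [600.6, 259.4, 46.0]
ee_rot: [0.997, -0.071, -0.0, -0.0]
contact_force: [-0.3, 0.1, -0.3]
gripper_width: 47.5
grasp_force: 61.8
```

```bash
python3 - <<'E'
from h import *
s,p,r=tool(); print(s["clock"],p,s["gripper_width"],s["contact_force"],s["grasp_force"]); go(523.6,19.5,180,5.15)
d=shot("wrist","w3")
E
```

```text
6.45 [600.56044278 259.35888301  46.01674863] 47.45966270638738 [-0.2722726   0.14393488 -0.34251333] 61.76997900009155
shift cm [ -4.24  24.83 -13.41] turn z -13.3 yaw -8.1 tilt [-0.  0. -1.]
```

View pics/w3.png

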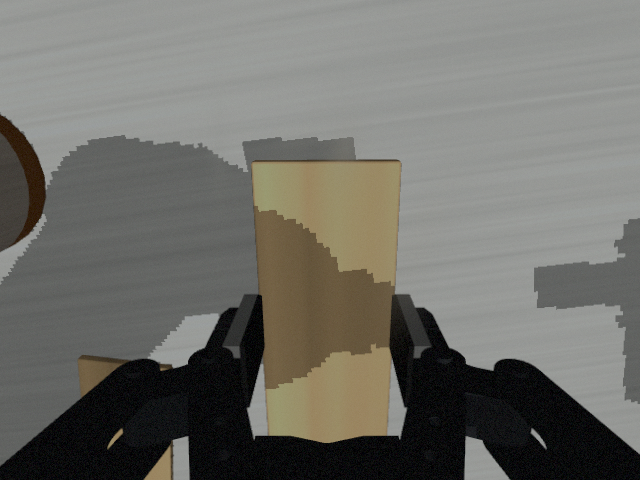

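The board is held squarely between the pads, level, at px (255–400,160–440). I'll carry it over the holder.

>>> drive_tool --deltas '[[[0, 0, -4.5], [0, 0, 0]], [[0, 0, -4.5], [0, 0, 0]], [[0, 0, -4.5], [0, 0, 0]], [[-0.71, 4.14, 0], [0, 0, 0]], [[-0.71, 4.14, 0], [0, 0, 0]], [[-0.71, 4.14, 0], [0, 0, 0]], [[-0.71, 4.14, 0], [0, 0, 0]], [[-0.71, 4.14, 0], [0, 0, 0]], [[-0.71, 4.14, 0], [0, 0, 0]], [[0, 0, 0], [0, 0, -6.65]], [[0, 0, 0], [0, 0, -6.65]], [[0, 0, 0], [0, 0, 0]]]'

```text
clock: 7.7
position: [522.9, 18.9, 180.0]
ee_rot: [0.999, 0.045, -0.001, 0.0]
contact_force: [0.6, 0.1, 0.3]
gripper_width: 47.2
grasp_force: 62.1
```

>>> drive_tool --deltas '[[[0, 0, 4], [0, 0, 0]], [[0, 0, 4], [0, 0, 0]], [[0, 0, 4], [0, 0, 0]], [[0, 0, 2], [0, 0, 0]], [[0, 0, 0], [0, 0, 0]], [[0, 0, 0], [0, 0, 0]], [[0, 0, 0], [0, 0, 0]]]'

```text
clock: 8.4
position: [524.9, 19.9, 42.6]
ee_rot: [0.999, 0.045, 0.001, -0.0]
contact_force: [-0.6, 0.6, -0.1]
gripper_width: 47.5
grasp_force: 63.5
```

```bash
python3 - <<'E'
from h import *
s,p,r=tool(); print(s["clock"],p,s["gripper_width"],s["contact_force"],s["grasp_force"]); go(523.6,19.5,21.5,5.15)
E
```

```text
8.4 [524.86549108  19.92705697  42.55909184] 47.48551239686312 [-0.60241845  0.60705298 -0.05790648] 63.51873278617859
shift cm [-0.14  0.03  2.11] turn z 0.1 yaw 5.2 tilt [ 0.003  0.001 -1.   ]
```

>>> drive_tool --deltas '[[[0, 0, 0.9], [0, 0, 0]], [[0, 0, 0.6], [0, 0, 0]], [[0, 0, 0.2], [0, 0, 0]], [[0, 0, 0], [0, 0, 0]], [[0, 0, 0], [0, 0, 0]]]'

```text
clock: 8.9
position: [523.8, 19.5, 24.4]
ee_rot: [0.999, 0.046, 0.0, 0.0]
contact_force: [0.2, 0.2, -0.6]
gripper_width: 47.8
grasp_force: 63.5
```

>>> drive_tool --deltas '[[[0, 0, 0.15], [0, 0, 0]], [[0, 0, 0], [0, 0, 0]], [[0, 0, 0], [0, 0, 0]]]'

```text
clock: 9.2
position: [523.7, 19.5, 22.9]
ee_rot: [0.999, 0.045, 0.0, -0.0]
contact_force: [0.4, 0.2, 0.4]
gripper_width: 47.5
grasp_force: 63.5
```

>>> drive_tool --deltas '[[[0, 0, 0.15], [0, 0, 0]], [[0, 0, 0], [0, 0, 0]], [[0, 0, 0], [0, 0, 0]]]'

```text
clock: 9.5
position: [523.9, 19.5, 21.6]
ee_rot: [0.999, 0.046, 0.0, -0.0]
contact_force: [0.5, 0.8, 2.9]
gripper_width: 47.5
grasp_force: 65.1
```

>>> drive_tool --deltas '[[[0, 0, 0], [0, 0, 0]], [[0, 0, 0], [0, 0, 0]], [[0, 0, 0], [0, 0, 0]], [[0, 0, -2], [0, 0, 0]], [[0, 0, -4], [0, 0, 0]], [[0, 0, -5], [0, 0, 0]], [[0, 0, -5], [0, 0, 0]], [[0, 0, 0], [0, 0, 0]], [[0, 0, 0], [0, 0, 0]]]' --claw 6.0

```text
clock: 10.4
position: [524.1, 19.7, 182.6]
ee_rot: [0.999, 0.045, 0.002, -0.001]
contact_force: [-0.2, -0.2, -0.9]
gripper_width: 60.4
grasp_force: 0.0
```

```bash
cat >> hold.py <<'E'
O=np.array([505.8,16.8]);A=np.radians(5.15);M=np.array([[np.cos(A),-np.sin(A)],[np.sin(A),np.cos(A)]])
CN=O+M@[90,65]
def loose():
    for n in ["side","scene"]:
        print(n); [print(b) for b in boards(shot(n)) if abs(b[2]-122)<9 and 44<b[3]<64]
def stack(z,tag=None):
    d=shot("wrist",tag)
    for b in boards(d,z,400):
        if np.hypot(*(b[:2]-O))<90: print("stack local",((b[:2]-CN)@M).round(1),b[2:4],"yaw rel",round(b[4]-5.15,1),"px",b[5:])
E
python3 - <<'E'
from hold import *
stack(29); loose()
s,p,r=tool(); print(s["clock"],p); go(430.2,271.5,60,15.2)
E
```

```text
stack local [-72.8 -66.7] [123.9  62.5] yaw rel -3.0 px [328.7 207. ]
side
[504.9 391.3 119.3  51.6 -14.9 345.4 398.3]
[430.3 271.3 120.6  52.7  15.2 384.8 354.9]
scene
[504.8 391.6 122.3  52.5 -15.2 467.4 334.1]
[430.2 272.4 124.9  52.   15.1 451.3 295.1]
[ 610.5 -271.   121.    55.7  -13.3  271.3  223.6]
10.55 [522.68566588  19.19743711 179.71390501]
shift cm [ -6.88 -25.97  11.98] turn z -10.0 yaw 5.2 tilt [-0.003 -0.001 -1.   ]
```

>>> drive_tool --deltas '[[[-1.15, -4.33, 0], [0, 0, 0]], [[-1.15, -4.33, 0], [0, 0, 0]], [[-1.15, -4.33, 0], [0, 0, 0]], [[-1.15, -4.33, 0], [0, 0, 0]], [[-1.15, -4.33, 0], [0, 0, 0]], [[-1.15, -4.33, 0], [0, 0, 0]], [[0, 0, 4], [0, 0, -5]], [[0, 0, 4], [0, 0, -5]], [[0, 0, 4], [0, 0, 0]], [[0, 0, 3], [0, 0, 0]], [[0, 0, 0], [0, 0, 0]], [[0, 0, 0], [0, 0, 0]]]'

```text
clock: 11.75
position: [431.2, 271.5, 30.6]
ee_rot: [0.991, 0.133, -0.001, 0.001]
contact_force: [0.3, 0.6, -0.4]
gripper_width: 59.8
grasp_force: 0.0
```

>>> drive_tool --deltas '[[[0, 0, 0], [0, 0, 0]], [[0, 0, 0], [0, 0, 0]], [[0, 0, 0], [0, 0, 0]]]'

```text
clock: 12.05
position: [432.0, 272.5, 32.7]
ee_rot: [0.991, 0.132, 0.001, -0.001]
contact_force: [-0.2, 0.5, -0.0]
gripper_width: 60.0
grasp_force: 0.0
```

```bash
python3 - <<'E'
from hold import *
s,p,r=tool(); print(s["clock"],p); go(430.2,271.5,-1.8,15.2)
for b in boards(shot("wrist"),5,3000):print(b)
E
```

```text
12.05 [431.96430985 272.50028633  32.70422318]
shift cm [-0.2   0.06  3.45] turn z 0.0 yaw 15.2 tilt [ 0.002  0.002 -1.   ]
[429.5 271.  120.5  49.9  15.3 329.1 272.9]
[490.9 394.6  92.   50.  -15.2  78.1  81.7]
```

>>> drive_tool --deltas '[[[-0.15, 0.05, 1.0], [0, 0, 0]], [[0, 0, 1.0], [0, 0, 0]], [[0, 0, 0.8], [0, 0, 0]], [[0, 0, 0.4], [0, 0, 0]], [[0, 0, 0], [0, 0, 0]], [[0, 0, 0], [0, 0, 0]], [[0, 0, 0], [0, 0, 0]]]'

```text
clock: 12.8
position: [430.3, 271.3, -0.5]
ee_rot: [0.991, 0.132, 0.0, -0.0]
contact_force: [0.6, 0.0, 0.1]
gripper_width: 60.0
grasp_force: 0.0
```

>>> drive_tool --deltas '[[[0, 0, 0], [0, 0, 0]], [[0, 0, 0], [0, 0, 0]], [[0, 0, 0], [0, 0, 0]], [[0, 0, 0], [0, 0, 0]], [[0, 0, 0], [0, 0, 0]]]' --claw 4.2

```text
clock: 13.3
position: [430.3, 271.3, 0.4]
ee_rot: [0.991, 0.133, 0.0, -0.0]
contact_force: [-1.6, 0.4, 5.4]
gripper_width: 46.8
grasp_force: 60.6
```

>>> drive_tool --deltas '[[[0, 0, -0.5], [0, 0, 0]], [[0, 0, -2], [0, 0, 0]], [[0, 0, -4], [0, 0, 0]], [[0, 0, -4], [0, 0, 0]], [[0, 0, -4], [0, 0, 0]], [[0, 0, -3.7], [0, 0, 0]], [[0, 0, 0], [0, 0, 0]], [[0, 0, 0], [0, 0, 0]], [[0, 0, 0], [0, 0, 0]]]'

```text
clock: 14.2
position: [429.3, 270.3, 180.3]
ee_rot: [0.991, 0.132, -0.001, 0.001]
contact_force: [0.7, -0.7, -0.0]
gripper_width: 46.6
grasp_force: 61.6
```

```bash
python3 - <<'E'
from hold import *
s,p,r=tool(); print(s["clock"],p,s["gripper_width"],s["grasp_force"]); go(523.6,19.5,26.5,5.15)
d=shot("wrist")
for b in boards(d,p[2]+7,3000):print(b)
E
```

```text
14.2 [429.28924316 270.33848637 180.28668618] 46.61700904205456 61.64345741271973
shift cm [ 2.56 26.67 15.4 ] turn z 10.0 yaw 15.2 tilt [-0.002 -0.001 -1.   ]
[430.  270.9 118.1  49.2  15.3 326.4 294.6]
[505.3 334.   51.3  21.6 -15.  193.7  58. ]
```

>>> drive_tool --deltas '[[[0.43, 4.44, 0], [0, 0, 0]], [[0.43, 4.44, 0], [0, 0, 0]], [[0.43, 4.44, 0], [0, 0, 0]], [[0.43, 4.44, 0], [0, 0, 0]], [[0.43, 4.44, 0], [0, 0, 0]], [[0.43, 4.44, 0], [0, 0, 0]], [[0, 0, 0], [0, 0, 5]], [[0, 0, 0], [0, 0, 5]], [[0, 0, 4], [0, 0, 0]], [[0, 0, 4], [0, 0, 0]], [[0, 0, 4], [0, 0, 0]], [[0, 0, 2], [0, 0, 0]]]'

```text
clock: 15.45
position: [521.7, 19.7, 36.6]
ee_rot: [0.999, 0.045, -0.004, 0.001]
contact_force: [0.6, -0.6, -0.3]
gripper_width: 46.2
grasp_force: 61.7
```

>>> drive_tool --deltas '[[[0, 0, 0.3], [0, 0, 0]], [[0, 0, 0.2], [0, 0, 0]], [[0, 0, 0], [0, 0, 0]], [[0, 0, 0], [0, 0, 0]], [[0, 0, 0], [0, 0, 0]]]'

```text
clock: 15.95
position: [525.6, 21.0, 37.5]
ee_rot: [0.999, 0.046, 0.001, -0.0]
contact_force: [-0.9, 0.5, -0.5]
gripper_width: 46.5
grasp_force: 61.7
```

```bash
python3 - <<'E'
from hold import *
s,p,r=tool(); print(s["clock"],p,s["gripper_width"],s["grasp_force"],s["contact_force"]); go(523.6,19.5,29,5.15)
E
```

```text
15.95 [525.59358793  21.00089667  37.46645138] 46.47734604836743 61.726319789886475 [-0.88739588  0.46147659 -0.53537674]
shift cm [-0.21  0.13  0.85] turn z 0.1 yaw 5.2 tilt [ 0.002  0.001 -1.   ]
```

>>> drive_tool --deltas '[[[-0.1, 0.1, 0.3], [0, 0, 0]], [[0, 0, 0.2], [0, 0, 0]], [[0, 0, 0], [0, 0, 0]], [[0, 0, 0], [0, 0, 0]], [[0, 0, 0], [0, 0, 0]]]'

```text
clock: 16.45
position: [524.0, 19.7, 31.3]
ee_rot: [0.999, 0.046, 0.0, 0.0]
contact_force: [-0.4, 0.0, -0.7]
gripper_width: 46.5
grasp_force: 61.7
```

>>> drive_tool --deltas '[[[0, 0, 0.15], [0, 0, 0]], [[0, 0, 0], [0, 0, 0]], [[0, 0, 0], [0, 0, 0]], [[0, 0, 0], [0, 0, 0]]]'

```text
clock: 16.85
position: [524.0, 19.7, 29.8]
ee_rot: [0.999, 0.046, -0.0, 0.0]
contact_force: [-0.2, 0.5, -1.0]
gripper_width: 46.3
grasp_force: 61.7
```

>>> drive_tool --deltas '[[[0, 0, 0.15], [0, 0, 0]], [[0, 0, 0], [0, 0, 0]], [[0, 0, 0], [0, 0, 0]], [[0, 0, 0], [0, 0, 0]]]'

```text
clock: 17.25
position: [524.2, 19.7, 29.3]
ee_rot: [0.999, 0.046, 0.0, 0.0]
contact_force: [-1.8, 1.1, 6.8]
gripper_width: 46.7
grasp_force: 63.2
```

>>> drive_tool --deltas '[[[0, 0, 0], [0, 0, 0]], [[0, 0, 0], [0, 0, 0]], [[0, 0, 0], [0, 0, 0]], [[0, 0, -2], [0, 0, 0]], [[0, 0, -4], [0, 0, 0]], [[0, 0, -4.5], [0, 0, 0]], [[0, 0, -4.5], [0, 0, 0]], [[0, 0, 0], [0, 0, 0]], [[0, 0, 0], [0, 0, 0]]]' --claw 6.0

```text
clock: 18.15
position: [524.2, 19.8, 179.3]
ee_rot: [0.999, 0.045, 0.001, -0.001]
contact_force: [-0.3, 0.0, -1.9]
gripper_width: 59.7
grasp_force: 0.0
```

```bash
python3 - <<'E'
from hold import *
stack(34,"w4"); loose()
s,p,r=tool(); print(s["clock"],p); go(504.9,391.4,30,-15.1)
E
```

```text
stack local [-72.2 -66.7] [122.4  62. ] yaw rel -2.7 px [329.4 207.7]
side
[504.9 391.3 119.3  51.6 -14.9 345.4 398.3]
scene
[505.  391.4 122.1  52.5 -14.3 467.4 334.1]
[497.6 -18.6 128.5  60.7  22.7 355.6 251.8]
[ 610.5 -271.   121.    55.7  -13.3  271.3  223.6]
18.3 [522.94789951  19.39845131 176.66890235]
shift cm [  1.63 -37.22  14.64] turn z 20.3 yaw 5.2 tilt [-0.003 -0.001 -1.   ]
```

View pics/w4.png

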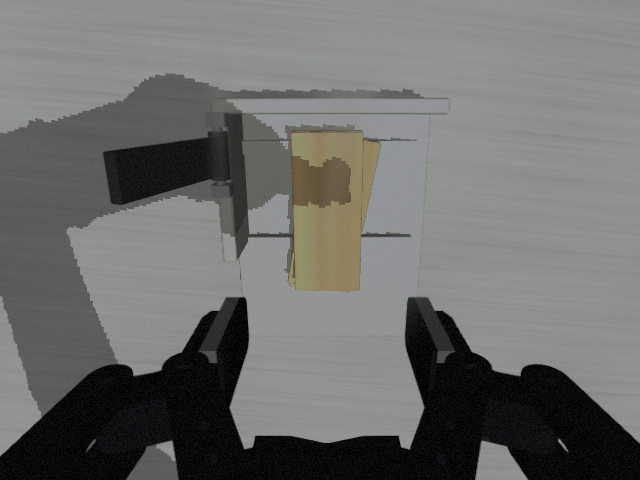

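The wrist view shows the two new boards stacked squarely, at px (292–362,130–290). The askew board2 is underneath, poking out at (370,200). Next is the board at (505,391).

>>> drive_tool --deltas '[[[0.2, -4.65, 0], [0, 0, 0]], [[0.2, -4.65, 0], [0, 0, 0]], [[0.2, -4.65, 0], [0, 0, 0]], [[0.2, -4.65, 0], [0, 0, 0]], [[0.2, -4.65, 0], [0, 0, 0]], [[0.2, -4.65, 0], [0, 0, 0]], [[0.2, -4.65, 0], [0, 0, 0]], [[0.2, -4.65, 0], [0, 0, 0]], [[0, 0, 4], [0, 0, 6.8]], [[0, 0, 4], [0, 0, 6.8]], [[0, 0, 4], [0, 0, 6.7]], [[0, 0, 2.6], [0, 0, 0]]]'

```text
clock: 19.5
position: [503.9, 389.5, 26.9]
ee_rot: [0.991, -0.132, -0.002, 0.003]
contact_force: [-0.3, 0.2, -0.5]
gripper_width: 59.9
grasp_force: 0.0
```

>>> drive_tool --deltas '[[[0, 0, 0], [0, 0, 0]], [[0, 0, 0], [0, 0, 0]], [[0, 0, 0], [0, 0, 0]], [[0, 0, 0], [0, 0, 0]], [[0, 0, 0], [0, 0, 0]], [[0, 0, 0], [0, 0, 0]]]'

```text
clock: 20.1
position: [506.4, 391.9, 33.4]
ee_rot: [0.991, -0.131, 0.0, -0.001]
contact_force: [0.4, 0.2, 0.6]
gripper_width: 59.8
grasp_force: 0.0
```

```bash
python3 - <<'E'
from hold import *
s,p,r=tool(); print(s["clock"],p); go(504.9,391.4,-1.8,-15.1)
for b in boards(shot("wrist"),5,3000):print(b)
E
```

```text
20.1 [506.38081793 391.90354156  33.41217844]
shift cm [-0.13  0.09  3.52] turn z 0.0 yaw -15.1 tilt [ 0.001  0.001 -1.   ]
[504.5 390.7 120.3  50.  -15.  331.2 269.2]
```

>>> drive_tool --deltas '[[[-0.15, 0.1, 1.0], [0, 0, 0]], [[0, 0, 1.0], [0, 0, 0]], [[0, 0, 1.0], [0, 0, 0]], [[0, 0, 0.5], [0, 0, 0]], [[0, 0, 0], [0, 0, 0]], [[0, 0, 0], [0, 0, 0]], [[0, 0, 0], [0, 0, 0]]]'

```text
clock: 20.85
position: [504.5, 391.1, -2.6]
ee_rot: [0.991, -0.131, 0.0, -0.0]
contact_force: [-0.1, 0.7, 0.3]
gripper_width: 59.8
grasp_force: 0.0
```

>>> drive_tool --deltas '[[[0, 0, 0], [0, 0, 0]], [[0, 0, 0], [0, 0, 0]], [[0, 0, 0], [0, 0, 0]], [[0, 0, 0], [0, 0, 0]], [[0, 0, 0], [0, 0, 0]]]' --claw 4.2

```text
clock: 21.35
position: [504.8, 391.4, -1.8]
ee_rot: [0.991, -0.131, 0.0, -0.001]
contact_force: [-1.0, 0.9, 5.6]
gripper_width: 47.3
grasp_force: 62.2
```

>>> drive_tool --deltas '[[[0, 0, -0.5], [0, 0, 0]], [[0, 0, -2], [0, 0, 0]], [[0, 0, -4], [0, 0, 0]], [[0, 0, -4], [0, 0, 0]], [[0, 0, -4], [0, 0, 0]], [[0, 0, -3.7], [0, 0, 0]], [[0, 0, 0], [0, 0, 0]], [[0, 0, 0], [0, 0, 0]], [[0, 0, 0], [0, 0, 0]]]'

```text
clock: 22.25
position: [503.5, 390.2, 177.5]
ee_rot: [0.991, -0.131, -0.001, 0.001]
contact_force: [-0.1, 1.5, -1.1]
gripper_width: 47.3
grasp_force: 61.8
```

```bash
python3 - <<'E'
from hold import *
s,p,r=tool(); print(s["clock"],p,s["gripper_width"],s["grasp_force"]); go(523.6,19.5,34,5.15)
d=shot("wrist")
for b in boards(d,p[2]+6,3000):print(b)
E
```

```text
22.25 [503.47675745 390.18346893 177.49587387] 47.344916880020776 61.813727617263794
shift cm [11.63 35.22 14.43] turn z -20.3 yaw -15.1 tilt [-0.003 -0.002 -1.   ]
[504.  390.6 120.1  50.5 -15.1 326.6 293.1]
```

>>> drive_tool --deltas '[[[1.45, 4.4, 0], [0, 0, 0]], [[1.45, 4.4, 0], [0, 0, 0]], [[1.45, 4.4, 0], [0, 0, 0]], [[1.45, 4.4, 0], [0, 0, 0]], [[1.45, 4.4, 0], [0, 0, 0]], [[1.45, 4.4, 0], [0, 0, 0]], [[1.45, 4.4, 0], [0, 0, 0]], [[1.45, 4.4, 0], [0, 0, 0]], [[0, 0, 0], [0, 0, -6.8]], [[0, 0, 0], [0, 0, -6.8]], [[0, 0, 0], [0, 0, -6.7]]]'

```text
clock: 23.4
position: [524.0, 19.9, 177.7]
ee_rot: [0.999, 0.047, -0.002, 0.0]
contact_force: [0.6, -0.2, -0.5]
gripper_width: 47.8
grasp_force: 61.9
```

>>> drive_tool --deltas '[[[0, 0, 4], [0, 0, 0]], [[0, 0, 4], [0, 0, 0]], [[0, 0, 4], [0, 0, 0]], [[0, 0, 1.5], [0, 0, 0]], [[0, 0, 0], [0, 0, 0]], [[0, 0, 0], [0, 0, 0]], [[0, 0, 0], [0, 0, 0]], [[0, 0, 0], [0, 0, 0]]]'

```text
clock: 24.2
position: [525.6, 21.2, 45.5]
ee_rot: [0.999, 0.046, 0.001, -0.0]
contact_force: [-0.5, -0.5, -0.2]
gripper_width: 47.3
grasp_force: 61.9
```

```bash
python3 - <<'E'
from hold import *
s,p,r=tool(); print(s["clock"],p,s["gripper_width"],s["grasp_force"],s["contact_force"]); go(523.6,19.5,32.5,5.15)
E
```

```text
24.2 [525.6200893   21.22508453  45.53069961] 47.29509152178166 61.892924308776855 [-0.5215001  -0.54779125 -0.16731577]
shift cm [-0.22  0.15  1.3 ] turn z 0.1 yaw 5.2 tilt [ 0.003  0.001 -1.   ]
```

>>> drive_tool --deltas '[[[-0.1, 0.1, 0.4], [0, 0, 0]], [[0, 0, 0.3], [0, 0, 0]], [[0, 0, 0.2], [0, 0, 0]], [[0, 0, 0], [0, 0, 0]], [[0, 0, 0], [0, 0, 0]], [[0, 0, 0], [0, 0, 0]]]'

```text
clock: 24.8
position: [523.9, 19.9, 35.3]
ee_rot: [0.999, 0.046, 0.0, -0.0]
contact_force: [0.4, 1.2, -0.1]
gripper_width: 47.8
grasp_force: 61.9
```

>>> drive_tool --deltas '[[[0, 0, 0.15], [0, 0, 0]], [[0, 0, 0], [0, 0, 0]], [[0, 0, 0], [0, 0, 0]], [[0, 0, 0], [0, 0, 0]]]'

```text
clock: 25.2
position: [523.9, 19.9, 33.8]
ee_rot: [0.999, 0.046, 0.0, 0.0]
contact_force: [-0.4, 0.0, 0.3]
gripper_width: 47.0
grasp_force: 61.9
```

>>> drive_tool --deltas '[[[0, 0, 0.15], [0, 0, 0]], [[0, 0, 0], [0, 0, 0]], [[0, 0, 0], [0, 0, 0]], [[0, 0, 0], [0, 0, 0]]]'

```text
clock: 25.6
position: [523.8, 19.8, 32.3]
ee_rot: [0.999, 0.045, -0.0, 0.0]
contact_force: [-0.1, 0.0, -0.3]
gripper_width: 47.4
grasp_force: 61.9
```

>>> drive_tool --deltas '[[[0, 0, 0.1], [0, 0, 0]], [[0, 0, 0], [0, 0, 0]], [[0, 0, 0], [0, 0, 0]], [[0, 0, 0], [0, 0, 0]]]'

```text
clock: 26.0
position: [523.9, 19.8, 32.1]
ee_rot: [0.999, 0.046, 0.0, 0.0]
contact_force: [-1.6, 0.4, 5.7]
gripper_width: 47.5
grasp_force: 62.6
```

>>> drive_tool --deltas '[[[0, 0, 0.1], [0, 0, 0]], [[0, 0, 0], [0, 0, 0]], [[0, 0, 0], [0, 0, 0]], [[0, 0, 0], [0, 0, 0]]]'

```text
clock: 26.4
position: [524.0, 19.9, 32.1]
ee_rot: [0.999, 0.046, 0.0, 0.0]
contact_force: [-4.8, -0.5, 12.0]
gripper_width: 47.8
grasp_force: 63.3
```

>>> drive_tool --deltas '[[[0, 0, -0.1], [0, 0, 0]], [[0, 0, 0], [0, 0, 0]], [[0, 0, 0], [0, 0, 0]], [[0, 0, -2], [0, 0, 0]], [[0, 0, -4], [0, 0, 0]], [[0, 0, -4.5], [0, 0, 0]], [[0, 0, -4.5], [0, 0, 0]], [[0, 0, 0], [0, 0, 0]], [[0, 0, 0], [0, 0, 0]]]' --claw 6.0

```text
clock: 27.3
position: [524.1, 20.1, 182.1]
ee_rot: [0.999, 0.045, 0.001, -0.001]
contact_force: [-0.7, -1.0, -0.2]
gripper_width: 60.0
grasp_force: 0.0
```

```bash
python3 - <<'E'
from hold import *
stack(39); loose()
s,p,r=tool(); print(s["clock"],p); go(610.8,-272,30,-13.4)
E
```

```text
stack local [-71.5 -66.4] [121.7  61.4] yaw rel -2.6 px [329.2 207.7]
side
scene
[ 610.5 -271.3  121.    55.2  -13.4  271.3  223.6]
27.45 [522.83631695  19.57168528 179.57893562]
shift cm [ 6.17 29.83 14.95] turn z 18.6 yaw 5.2 tilt [-0.004 -0.001 -1.   ]
```

>>> drive_tool --deltas '[[[0.88, 4.26, 0], [0, 0, 0]], [[0.88, 4.26, 0], [0, 0, 0]], [[0.88, 4.26, 0], [0, 0, 0]], [[0.88, 4.26, 0], [0, 0, 0]], [[0.88, 4.26, 0], [0, 0, 0]], [[0.88, 4.26, 0], [0, 0, 0]], [[0.88, 4.26, 0], [0, 0, 0]], [[0, 0, 4], [0, 0, 6.2]], [[0, 0, 4], [0, 0, 6.2]], [[0, 0, 4], [0, 0, 6.2]], [[0, 0, 2.7], [0, 0, 0]], [[0, 0, 0], [0, 0, 0]]]'

```text
clock: 28.65
position: [607.8, -270.5, 27.2]
ee_rot: [0.993, -0.117, -0.007, -0.001]
contact_force: [-0.5, 0.3, 0.1]
gripper_width: 60.4
grasp_force: 0.0
```

>>> drive_tool --deltas '[[[0, 0, 0], [0, 0, 0]], [[0, 0, 0], [0, 0, 0]], [[0, 0, 0], [0, 0, 0]], [[0, 0, 0], [0, 0, 0]], [[0, 0, 0], [0, 0, 0]], [[0, 0, 0], [0, 0, 0]]]'

```text
clock: 29.25
position: [612.5, -271.5, 35.0]
ee_rot: [0.993, -0.116, 0.0, 0.0]
contact_force: [0.4, 1.0, -0.1]
gripper_width: 59.8
grasp_force: 0.0
```

```bash
python3 - <<'E'
from hold import *
s,p,r=tool(); print(s["clock"],p)
B=[b for b in boards(shot("wrist"),5,3000)]; print(B)
b=B[0]; go(b[0],b[1],-1.8,b[4])
E
```

```text
29.25 [ 612.53828489 -271.54770344   34.95089121]
[array([ 609.7, -274.4,  120.3,   50. ,  -13.3,  335.2,  268.9])]
shift cm [-0.21  0.34  3.66] turn z -0.1 yaw -13.4 tilt [ 0.001 -0.    -1.   ]
```

>>> drive_tool --deltas '[[[-0.2, 0.25, 1.0], [0, 0, 0]], [[0, 0, 1.0], [0, 0, 0]], [[0, 0, 1.0], [0, 0, 0]], [[0, 0, 0.5], [0, 0, 0]], [[0, 0, 0], [0, 0, 0]], [[0, 0, 0], [0, 0, 0]], [[0, 0, 0], [0, 0, 0]]]'

```text
clock: 30.0
position: [610.3, -273.6, -0.3]
ee_rot: [0.993, -0.116, 0.0, 0.0]
contact_force: [-0.6, -0.0, -0.4]
gripper_width: 59.8
grasp_force: 0.0
```

>>> drive_tool --deltas '[[[0, 0, 0], [0, 0, 0]], [[0, 0, 0], [0, 0, 0]], [[0, 0, 0], [0, 0, 0]], [[0, 0, 0], [0, 0, 0]], [[0, 0, 0], [0, 0, 0]]]' --claw 4.2

```text
clock: 30.5
position: [610.4, -273.7, 0.6]
ee_rot: [0.993, -0.116, 0.001, 0.0]
contact_force: [-0.5, 0.8, 5.0]
gripper_width: 46.7
grasp_force: 61.0
```

>>> drive_tool --deltas '[[[0, 0, -0.5], [0, 0, 0]], [[0, 0, -2], [0, 0, 0]], [[0, 0, -4], [0, 0, 0]], [[0, 0, -4], [0, 0, 0]], [[0, 0, -4], [0, 0, 0]], [[0, 0, -3.7], [0, 0, 0]], [[0, 0, 0], [0, 0, 0]], [[0, 0, 0], [0, 0, 0]], [[0, 0, 0], [0, 0, 0]]]'

```text
clock: 31.4
position: [608.9, -273.1, 179.7]
ee_rot: [0.993, -0.117, -0.001, -0.0]
contact_force: [0.1, 0.2, -0.6]
gripper_width: 46.1
grasp_force: 61.5
```

```bash
python3 - <<'E'
from hold import *
s,p,r=tool(); print(s["clock"],p,s["gripper_width"],s["grasp_force"]); go(523.6,19.5,37.5,5.15)
d=shot("wrist")
for b in boards(d,p[2]+6,3000):print(b)
E
```

```text
31.4 [ 608.87702908 -273.1195179   179.72083493] 46.14942834348396 61.51835560798645
shift cm [-15.04 -26.48  14.28] turn z -18.6 yaw -13.4 tilt [-0.003  0.001 -1.   ]
[ 608.1 -140.1   56.4   24.4    5.4   20.7  382.1]
[ 609.5 -272.6  119.2   49.4  -13.3  326.4  293.6]
```

>>> drive_tool --deltas '[[[-2.15, -3.78, 0], [0, 0, 0]], [[-2.15, -3.78, 0], [0, 0, 0]], [[-2.15, -3.78, 0], [0, 0, 0]], [[-2.15, -3.78, 0], [0, 0, 0]], [[-2.15, -3.78, 0], [0, 0, 0]], [[-2.15, -3.78, 0], [0, 0, 0]], [[-2.15, -3.78, 0], [0, 0, 0]], [[0, 0, 0], [0, 0, -6.2]], [[0, 0, 0], [0, 0, -6.2]], [[0, 0, 0], [0, 0, -6.2]]]'

```text
clock: 32.45
position: [523.8, 19.2, 180.0]
ee_rot: [0.999, 0.048, -0.001, 0.0]
contact_force: [0.4, 0.3, -0.8]
gripper_width: 46.1
grasp_force: 61.6
```

>>> drive_tool --deltas '[[[0, 0, 4], [0, 0, 0]], [[0, 0, 4], [0, 0, 0]], [[0, 0, 4], [0, 0, 0]], [[0, 0, 1], [0, 0, 0]], [[0, 0, 0], [0, 0, 0]], [[0, 0, 0], [0, 0, 0]], [[0, 0, 0], [0, 0, 0]], [[0, 0, 0], [0, 0, 0]], [[0, 0, 0], [0, 0, 0]]]'

```text
clock: 33.35
position: [525.3, 19.0, 52.5]
ee_rot: [0.999, 0.046, 0.001, -0.0]
contact_force: [-0.3, -0.3, -1.0]
gripper_width: 46.6
grasp_force: 61.7
```

```bash
python3 - <<'E'
from hold import *
s,p,r=tool(); print(s["clock"],p,s["gripper_width"],s["grasp_force"],s["contact_force"]); go(523.6,19.5,39.5,5.15)
E
```

```text
33.35 [525.26813459  18.95614806  52.53388327] 46.590673048151466 61.68044686317444 [-0.27159171 -0.3265608  -1.00293119]
shift cm [-0.16 -0.07  1.3 ] turn z 0.1 yaw 5.2 tilt [ 0.002  0.001 -1.   ]
```

>>> drive_tool --deltas '[[[-0.05, -0.05, 0.4], [0, 0, 0]], [[0, 0, 0.3], [0, 0, 0]], [[0, 0, 0.2], [0, 0, 0]], [[0, 0, 0], [0, 0, 0]], [[0, 0, 0], [0, 0, 0]], [[0, 0, 0], [0, 0, 0]]]'

```text
clock: 33.95
position: [524.2, 19.2, 42.3]
ee_rot: [0.999, 0.046, 0.0, 0.0]
contact_force: [0.3, -0.1, -0.4]
gripper_width: 46.4
grasp_force: 61.7
```

>>> drive_tool --deltas '[[[0, 0, 0.15], [0, 0, 0]], [[0, 0, 0], [0, 0, 0]], [[0, 0, 0], [0, 0, 0]], [[0, 0, 0], [0, 0, 0]]]'

```text
clock: 34.35
position: [524.1, 19.2, 40.8]
ee_rot: [0.999, 0.046, 0.0, -0.0]
contact_force: [-0.5, -0.1, 0.3]
gripper_width: 46.4
grasp_force: 61.7
```

>>> drive_tool --deltas '[[[0, 0, 0.15], [0, 0, 0]], [[0, 0, 0], [0, 0, 0]], [[0, 0, 0], [0, 0, 0]], [[0, 0, 0], [0, 0, 0]]]'

```text
clock: 34.75
position: [524.3, 19.3, 39.6]
ee_rot: [0.999, 0.046, 0.0, -0.0]
contact_force: [-0.3, 0.9, 3.3]
gripper_width: 45.9
grasp_force: 62.5
```

>>> drive_tool --deltas '[[[0, 0, 0], [0, 0, 0]], [[0, 0, 0], [0, 0, 0]], [[0, 0, 0], [0, 0, 0]], [[0, 0, -2], [0, 0, 0]], [[0, 0, -4], [0, 0, 0]], [[0, 0, -4], [0, 0, 0]], [[0, 0, -4], [0, 0, 0]], [[0, 0, 0], [0, 0, 0]], [[0, 0, 0], [0, 0, 0]], [[0, 0, 0], [0, 0, 0]]]' --claw 6.0

```text
clock: 35.75
position: [523.1, 19.0, 178.0]
ee_rot: [0.999, 0.045, -0.001, 0.0]
contact_force: [-0.2, -0.5, -0.5]
gripper_width: 59.9
grasp_force: 0.0
```

```bash
python3 - <<'E'
from hold import *
stack(44,"w5"); loose(); shot("side","s5")
s,p,r=tool(); print(s["clock"],p,s["joints"].round(2)); go(*(CN+M@[-62.5,-127]),60,-84.85)
E
```

```text
stack local [-71.3 -66.6] [121.7  60.6] yaw rel -2.0 px [326.7 200.5]
side
scene
35.95 [523.52538394  19.03060289 177.97723705] [ 0.35  0.26 -0.32 -0.   -1.    1.32]
shift cm [ 0.99  6.26 11.8 ] turn z 90.1 yaw 5.2 tilt [-0.003 -0.001 -1.   ]
```

View pics/w5.png

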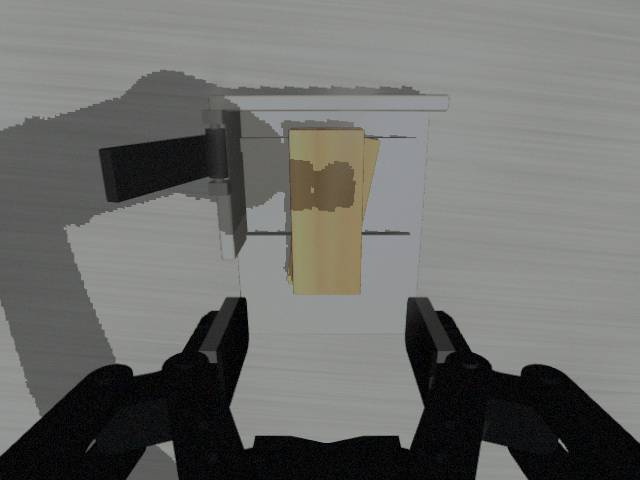

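View pics/s5.png

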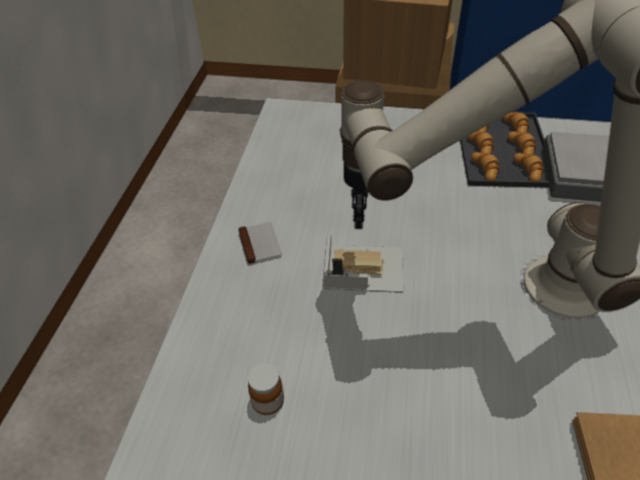

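All four boards are on the stack, with the top board at wrist px (290–363,128–294) and the bottom one peeking out askew. The side view shows no loose boards, and the jar and scraper are untouched. Next I'll push the stack to the side wall.

>>> drive_tool --deltas '[[[0.5, 3.13, 0], [0, 0, 0]], [[0.5, 3.13, 0], [0, 0, 0]], [[0, 0, 0], [0, 0, 8.2]], [[0, 0, 0], [0, 0, 8.2]], [[0, 0, 0], [0, 0, 8.2]], [[0, 0, 0], [0, 0, 8.2]], [[0, 0, 0], [0, 0, 8.2]], [[0, 0, 0], [0, 0, 8.2]], [[0, 0, 0], [0, 0, 8.2]], [[0, 0, 0], [0, 0, 8.2]], [[0, 0, 0], [0, 0, 8.2]], [[0, 0, 0], [0, 0, 8.2]]]' --claw 2.0

```text
clock: 37.15
position: [539.5, -42.3, 178.4]
ee_rot: [0.782, -0.623, -0.001, 0.001]
contact_force: [-0.8, -0.0, -0.4]
gripper_width: 19.9
grasp_force: 0.0
```

>>> drive_tool --deltas '[[[0, 0, 0], [0, 0, 8.1]], [[0, 0, 4], [0, 0, 0]], [[0, 0, 4], [0, 0, 0]], [[0, 0, 2], [0, 0, 0]], [[0, 0, 0], [0, 0, 0]], [[0, 0, 0], [0, 0, 0]], [[0, 0, 0], [0, 0, 0]], [[0, 0, 0], [0, 0, 0]]]'

```text
clock: 37.95
position: [540.8, -42.0, 80.8]
ee_rot: [0.738, -0.675, 0.001, -0.001]
contact_force: [0.6, -0.5, 0.4]
gripper_width: 19.7
grasp_force: 0.0
```

```bash
python3 - <<'E'
from hold import *
s,p,r=tool(); print(s["clock"],p,((p[:2]-CN)@M).round(1),s["joints"].round(2),s["gripper_width"]); go(*(CN+M@[-62.5,-127]),11,-84.85)
stack(44)
E
```

```text
37.95 [540.77799063 -42.04332767  80.80353375] [ -60.4 -126.7] [ 0.22  0.4  -0.39  0.   -0.77 -0.13] 19.741909905943455
shift cm [0.03 0.23 6.98] turn z -0.0 yaw -84.9 tilt [ 0.003  0.001 -1.   ]
stack local [-59.9 -63.1] [48.9 43.2] yaw rel -89.9 px [326.9 386. ]
stack local [-115.9  -82.1] [31.9 13.4] yaw rel 1.5 px [437.4 349. ]
stack local [ -59.9 -103.4] [24.4  7.3] yaw rel 0.0 px [324.8 317.3]
```

>>> drive_tool --deltas '[[[0, 0.1, 2.5], [0, 0, 0]], [[0, 0, 2], [0, 0, 0]], [[0, 0, 1.5], [0, 0, 0]], [[0, 0, 0.7], [0, 0, 0]], [[0, 0, 0], [0, 0, 0]], [[0, 0, 0], [0, 0, 0]], [[0, 0, 0], [0, 0, 0]]]'

```text
clock: 38.7
position: [539.6, -42.1, 13.4]
ee_rot: [0.738, -0.675, 0.001, -0.001]
contact_force: [0.1, 0.3, -0.0]
gripper_width: 20.2
grasp_force: 0.0
```

>>> drive_tool --deltas '[[[-0.4, 0, 0], [0, 0, 0]], [[-0.4, 0, 0], [0, 0, 0]], [[-0.4, 0, 0], [0, 0, 0]], [[-0.4, 0, 0], [0, 0, 0]], [[-0.4, 0, 0], [0, 0, 0]], [[-0.4, 0, 0], [0, 0, 0]], [[-0.4, 0, 0], [0, 0, 0]], [[-0.4, 0, 0], [0, 0, 0]], [[-0.4, 0, 0], [0, 0, 0]], [[-0.4, 0, 0], [0, 0, 0]]]'

```text
clock: 39.7
position: [535.0, -2.3, 12.3]
ee_rot: [0.738, -0.675, -0.0, 0.0]
contact_force: [0.4, -2.2, 2.3]
gripper_width: 19.8
grasp_force: 1.0
```

```bash
python3 - <<'E'
from hold import *
s,p,r=tool(); print(s["clock"],p,((p[:2]-CN)@M).round(1),s["contact_force"])
E
```

```text
39.7 [535.01137432  -2.2993466   12.34426507] [-62.6 -86.6] [ 0.3701067  -2.15263557  2.27548831]
```

>>> drive_tool --deltas '[[[-0.1, 0, 0.2], [0, 0, 0]], [[-0.3, 0, 0], [0, 0, 0]], [[-0.3, 0, 0], [0, 0, 0]], [[-0.3, 0, 0], [0, 0, 0]], [[-0.3, 0, 0], [0, 0, 0]], [[-0.3, 0, 0], [0, 0, 0]], [[-0.2, 0, 0], [0, 0, 0]], [[-0.2, 0, 0], [0, 0, 0]], [[0, 0, 0], [0, 0, 0]], [[0, 0, 0], [0, 0, 0]]]'

```text
clock: 40.7
position: [533.7, 17.8, 10.3]
ee_rot: [0.738, -0.675, 0.0, -0.0]
contact_force: [-0.1, 0.3, -0.3]
gripper_width: 19.8
grasp_force: 0.0
```

>>> drive_tool --deltas '[[[-0.2, 0, 0], [0, 0, 0]], [[-0.2, 0, 0], [0, 0, 0]], [[0, 0, 0], [0, 0, 0]], [[0, 0, 0], [0, 0, 0]]]'

```text
clock: 41.1
position: [532.9, 21.4, 10.3]
ee_rot: [0.738, -0.675, -0.0, 0.0]
contact_force: [0.7, -2.5, 1.6]
gripper_width: 19.9
grasp_force: 0.9
```

```bash
python3 - <<'E'
from hold import *
s,p,r=tool(); print(s["clock"],p,((p[:2]-CN)@M).round(1),s["contact_force"])
stack(44,"w6")
E
```

```text
41.1 [532.9389801   21.40463546  10.32581185] [-62.6 -62.9] [ 0.68685333 -2.54598112  1.59035955]
stack local [-62.  -40.4] [26.7 20. ] yaw rel -0.1 px [326.2 416.5]
stack local [-134.6  -50.4] [16.   7.6] yaw rel -35.0 px [545.2 394.5]
stack local [-107.5  -67. ] [37.6  2.6] yaw rel -0.7 px [472.6 350.1]
```

View pics/w6.png

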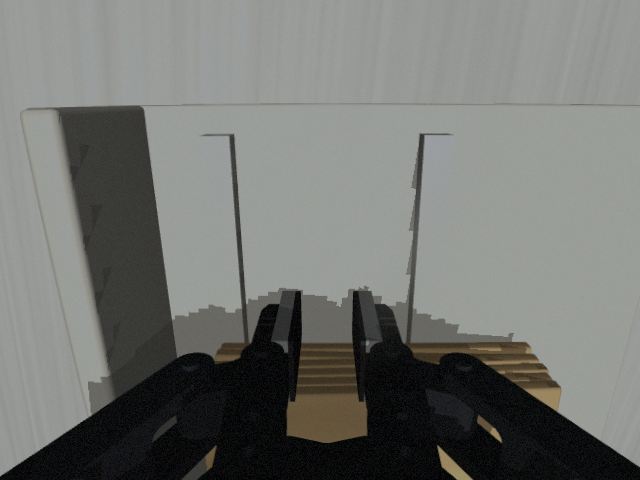

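The stack's -y faces are aligned against the fingers at px (215–550,345–400), and only the ends are staggered at the right. I'll keep pushing until it is firm.

>>> drive_tool --deltas '[[[-0.2, 0, 0], [0, 0, 0]], [[0, 0, 0], [0, 0, 0]], [[0, 0, 0], [0, 0, 0]]]'

```text
clock: 41.45
position: [533.1, 22.6, 10.4]
ee_rot: [0.738, -0.675, 0.0, 0.0]
contact_force: [0.8, -6.9, 0.0]
gripper_width: 20.0
grasp_force: 3.3
```

>>> drive_tool --deltas '[[[-0.2, 0, 0], [0, 0, 0]], [[0, 0, 0], [0, 0, 0]], [[0, 0, 0], [0, 0, 0]]]'

```text
clock: 41.75
position: [533.0, 22.7, 10.4]
ee_rot: [0.738, -0.675, 0.001, 0.001]
contact_force: [4.1, -15.5, -1.3]
gripper_width: 20.2
grasp_force: 8.0
```

>>> drive_tool --deltas '[[[-0.2, 0, 0], [0, 0, 0]], [[0, 0, 0], [0, 0, 0]], [[0, 0, 0], [0, 0, 0]]]'

```text
clock: 42.05
position: [533.0, 22.8, 10.5]
ee_rot: [0.738, -0.675, 0.001, 0.002]
contact_force: [6.6, -25.8, -0.6]
gripper_width: 19.8
grasp_force: 12.8
```

```bash
python3 - <<'E'
from hold import *
s,p,r=tool(); print(s["clock"],p,((p[:2]-CN)@M).round(1),s["contact_force"])
E
```

```text
42.05 [532.95681828  22.80987451  10.51413091] [-62.4 -61.5] [  6.63263758 -25.75835173  -0.61934218]
```

>>> drive_tool --deltas '[[[1, 0, 0], [0, 0, 0]], [[1.2, 0, 0], [0, 0, 0]], [[0, 0, -3], [0, 0, 0]], [[0, 0, -3], [0, 0, 0]], [[0, 0, -3], [0, 0, 0]], [[-1.87, 3.6, 0], [0, 0, 0]], [[-1.87, 3.6, 0], [0, 0, 0]], [[-1.87, 3.6, 0], [0, 0, 0]], [[0, 0, 0], [0, 0, -8.2]], [[0, 0, 0], [0, 0, -8.2]], [[0, 0, 0], [0, 0, -8.2]], [[0, 0, 0], [0, 0, -8.2]]]'

```text
clock: 43.25
position: [422.0, 52.3, 100.6]
ee_rot: [0.9, -0.436, 0.0, -0.001]
contact_force: [-0.8, 1.4, 0.2]
gripper_width: 20.1
grasp_force: 0.0
```

>>> drive_tool --deltas '[[[0, 0, 0], [0, 0, -8.2]], [[0, 0, 0], [0, 0, -8.2]], [[0, 0, 0], [0, 0, -8.2]], [[0, 0, 0], [0, 0, -8.2]], [[0, 0, 0], [0, 0, -8.2]], [[0, 0, 0], [0, 0, -8.2]], [[0, 0, 0], [0, 0, -8]], [[0, 0, 0], [0, 0, 0]], [[0, 0, 0], [0, 0, 0]], [[0, 0, 0], [0, 0, 0]]]' --claw 1.0

```text
clock: 44.25
position: [422.0, 51.9, 100.4]
ee_rot: [0.999, 0.044, 0.0, -0.0]
contact_force: [0.1, 0.5, -0.9]
gripper_width: 10.4
grasp_force: 0.0
```

```bash
python3 - <<'E'
from hold import *
s,p,r=tool(); print(s["clock"],p,((p[:2]-CN)@M).round(1),s["contact_force"],s["gripper_width"]); go(*(CN+M@[-170,-25]),10,5.15)
stack(44)
E
```

```text
44.25 [421.95652264  51.88869202 100.3758852 ] [-170.4  -22.5] [ 0.05326339  0.53083871 -0.85382378] 10.354114318255503
shift cm [0.03 0.25 9.04] turn z -0.1 yaw 5.0 tilt [ 0.  0. -1.]
stack local [-93.6 -25.1] [90.1 49.9] yaw rel 0.2 px [313.   92.9]
```

>>> drive_tool --deltas '[[[0, 0.2, 3], [0, 0, 0]], [[0, 0, 3], [0, 0, 0]], [[0, 0, 2], [0, 0, 0]], [[0, 0, 1], [0, 0, 0]], [[0, 0, 0], [0, 0, 0]], [[0, 0, 0], [0, 0, 0]], [[0, 0, 0], [0, 0, 0]]]'

```text
clock: 45.0
position: [422.9, 50.2, 11.3]
ee_rot: [0.999, 0.045, 0.001, -0.0]
contact_force: [0.2, 0.5, -1.0]
gripper_width: 10.0
grasp_force: 0.0
```

>>> drive_tool --deltas '[[[0.4, 0, 0], [0, 0, 0]], [[0.4, 0, 0], [0, 0, 0]], [[0.4, 0, 0], [0, 0, 0]], [[0.3, 0, 0], [0, 0, 0]], [[0.3, 0, 0], [0, 0, 0]], [[0.3, 0, 0], [0, 0, 0]], [[0.3, 0, 0], [0, 0, 0]], [[0.3, 0, 0], [0, 0, 0]], [[0.3, 0, 0], [0, 0, 0]], [[0.3, 0, 0], [0, 0, 0]], [[0, 0, 0], [0, 0, 0]], [[0, 0, 0], [0, 0, 0]]]'

```text
clock: 46.2
position: [455.8, 53.0, 10.5]
ee_rot: [0.999, 0.045, 0.001, -0.0]
contact_force: [-0.0, -0.2, 0.9]
gripper_width: 9.8
grasp_force: 0.0
```

>>> drive_tool --deltas '[[[0.2, 0, 0], [0, 0, 0]], [[0.1, 0, 0], [0, 0, 0]], [[0, 0, 0], [0, 0, 0]], [[0, 0, 0], [0, 0, 0]]]'

```text
clock: 46.6
position: [457.5, 52.7, 10.3]
ee_rot: [0.999, 0.045, -0.0, 0.0]
contact_force: [-2.2, -1.0, 1.5]
gripper_width: 9.8
grasp_force: 1.3
```

```bash
python3 - <<'E'
from hold import *
s,p,r=tool(); print(s["clock"],p,((p[:2]-CN)@M).round(1),s["contact_force"],s["gripper_width"])
E
```

```text
46.6 [457.45118193  52.73183975  10.27925573] [-134.9  -24.9] [-2.22985371 -0.97504708  1.53574446] 9.848967436407849
```

>>> drive_tool --deltas '[[[0.2, 0, 0], [0, 0, 0]], [[0.1, 0, 0], [0, 0, 0]], [[0, 0, 0], [0, 0, 0]], [[0, 0, 0], [0, 0, 0]]]'

```text
clock: 47.0
position: [460.2, 52.9, 10.2]
ee_rot: [0.999, 0.044, -0.001, 0.0]
contact_force: [-5.3, -0.5, 2.8]
gripper_width: 10.0
grasp_force: 2.4
```

>>> drive_tool --deltas '[[[0.2, 0, 0], [0, 0, 0]], [[0, 0, 0], [0, 0, 0]], [[0, 0, 0], [0, 0, 0]]]'

```text
clock: 47.3
position: [460.5, 52.6, 9.9]
ee_rot: [0.999, 0.044, -0.002, 0.001]
contact_force: [-8.3, 1.0, 5.0]
gripper_width: 10.1
grasp_force: 4.1
```

>>> drive_tool --deltas '[[[0.2, 0, 0], [0, 0, 0]], [[0, 0, 0], [0, 0, 0]], [[0, 0, 0], [0, 0, 0]]]'

```text
clock: 47.6
position: [460.9, 52.2, 9.7]
ee_rot: [0.999, 0.044, -0.004, 0.001]
contact_force: [-10.6, 1.5, 7.9]
gripper_width: 10.0
grasp_force: 5.6
```

```bash
python3 - <<'E'
from hold import *
s,p,r=tool(); print(s["clock"],p,((p[:2]-CN)@M).round(1),s["contact_force"],s["gripper_width"])
E
```

```text
47.6 [460.85743991  52.22338762   9.66441991] [-131.6  -25.7] [-10.60107628   1.45836495   7.86963984] 9.988703749057677
```

>>> drive_tool --deltas '[[[0.2, 0, 0], [0, 0, 0]], [[0, 0, 0], [0, 0, 0]], [[0, 0, 0], [0, 0, 0]]]'

```text
clock: 47.9
position: [460.9, 51.9, 9.4]
ee_rot: [0.999, 0.044, -0.006, 0.002]
contact_force: [-15.9, 4.0, 10.0]
gripper_width: 10.0
grasp_force: 7.6
```

>>> drive_tool --deltas '[[[0.2, 0, 0], [0, 0, 0]], [[0, 0, 0], [0, 0, 0]], [[0, 0, 0], [0, 0, 0]]]'

```text
clock: 48.2
position: [460.9, 51.6, 9.1]
ee_rot: [0.999, 0.044, -0.008, 0.002]
contact_force: [-19.6, 4.8, 12.0]
gripper_width: 10.4
grasp_force: 9.6
```

```bash
python3 - <<'E'
from hold import *
s,p,r=tool(); print(s["clock"],p,((p[:2]-CN)@M).round(1),s["contact_force"],r.as_matrix()[:,2].round(4))
E
```

```text
48.2 [460.89961113  51.61042316   9.06789073] [-131.6  -26.3] [-19.62783143   4.76512706  12.0056703 ] [-0.0158 -0.0051 -0.9999]
```

>>> drive_tool --deltas '[[[-0.8, 0, 0], [0, 0, 0]], [[-1.2, 0, 0], [0, 0, 0]], [[-2, 0, 0], [0, 0, 0]], [[0, 0, -4], [0, 0, 0]], [[0, 0, -4], [0, 0, 0]], [[0, 0, -4], [0, 0, 0]], [[3.5, 0, -4], [0, 0, 0]], [[4.5, 0, 0], [0, 0, 0]], [[2, 3, 0], [0, 0, 0]], [[0, 3, 0], [0, 0, 0]], [[0, 0, 0], [0, 0, 0]], [[0, 0, 0], [0, 0, 0]]]'

```text
clock: 49.4
position: [532.6, -1.0, 168.0]
ee_rot: [0.999, 0.044, 0.001, -0.0]
contact_force: [0.6, -0.5, -0.1]
gripper_width: 10.4
grasp_force: 0.0
```

>>> drive_tool --deltas '[[[0, 0, 0], [0, 0, 0]], [[0, 0, 0], [0, 0, 0]], [[0, 0, 0], [0, 0, 0]], [[0, 0, 0], [0, 0, 0]]]'

```text
clock: 49.8
position: [531.9, -0.1, 168.1]
ee_rot: [0.999, 0.045, 0.0, -0.0]
contact_force: [0.8, -0.7, 0.2]
gripper_width: 10.0
grasp_force: 0.0
```

```bash
python3 - <<'E'
from hold import *
s,p,r=tool(); print(s["clock"],p,((p[:2]-CN)@M).round(1),s["contact_force"])
stack(44,"w7")
im=cv2.imread("pics/w7.png"); d=shot("wrist"); m=proj(d,[*(CN+M@[-50,-30]),44])[0].astype(int); print(m)
x0,y0=max(m[0]-133,0),max(m[1]-100,0); cv2.imwrite("pics/w7c.png",cv2.resize(im[y0:y0+200,x0:x0+266],None,fx=3,fy=3,interpolation=cv2.INTER_CUBIC)); print(x0,y0)
E
```

```text
49.8 [ 5.31937470e+02 -1.15614590e-01  1.68082319e+02] [-65.5 -84.2] [ 0.7682834  -0.66965423  0.18131717]
stack local [-60.1 -25.9] [119.3  51.2] yaw rel -0.1 px [241.3 209.8]
[246 200]
113 100
```

View pics/w7c.png

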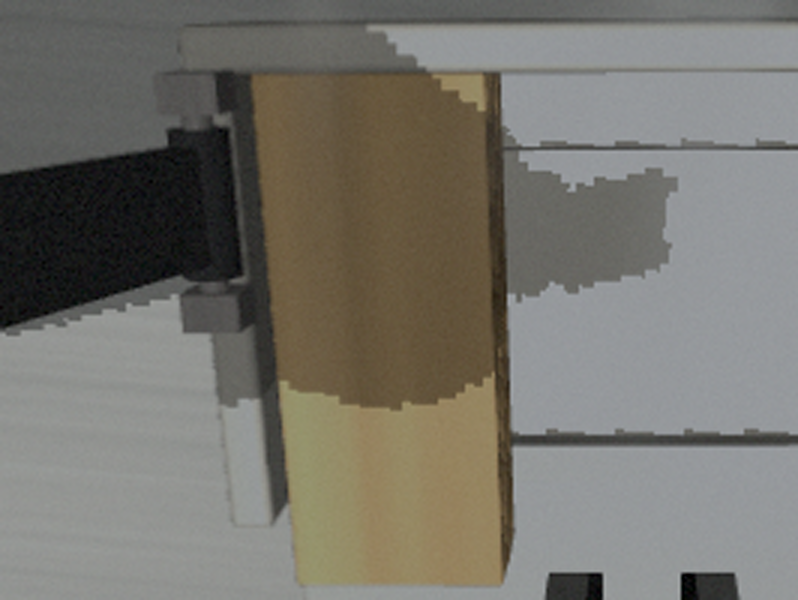

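The stack is square: the top board's +x end is hidden at the end wall, the side wall face is at left, and the -y faces line up at px x≈500. Its centre is at local (-60.1,-25.9). I'll give it one more firm tap on each wall.

>>> drive_tool --deltas '[[[0.3, 0.6, 0], [0, 0, 8.2]], [[0, 0, 0], [0, 0, 8.2]], [[0, 0, 0], [0, 0, 8.2]], [[0, 0, 0], [0, 0, 8.2]], [[0, 0, 0], [0, 0, 8.2]], [[0, 0, 0], [0, 0, 8.2]], [[0, 0, 0], [0, 0, 8.2]], [[0, 0, 0], [0, 0, 8.2]], [[0, 0, 0], [0, 0, 8.2]], [[0, 0, 0], [0, 0, 8.2]], [[0, 0, 0], [0, 0, 8.0]], [[0, 0, 0], [0, 0, 0]]]' --claw 2.0

```text
clock: 51.1
position: [535.5, -6.2, 168.0]
ee_rot: [0.738, -0.675, 0.0, -0.0]
contact_force: [0.3, -0.2, -0.3]
gripper_width: 19.9
grasp_force: 0.0
```

>>> drive_tool --deltas '[[[0, 0, 4], [0, 0, 0]], [[0, 0, 4], [0, 0, 0]], [[0, 0, 3], [0, 0, 0]], [[0, 0, 0], [0, 0, 0]], [[0, 0, 0], [0, 0, 0]], [[0, 0, 0], [0, 0, 0]], [[0, 0, 0], [0, 0, 0]]]'

```text
clock: 51.8
position: [536.8, -6.0, 59.9]
ee_rot: [0.738, -0.674, 0.001, -0.002]
contact_force: [-0.4, 0.5, -0.0]
gripper_width: 20.2
grasp_force: 0.0
```

```bash
python3 - <<'E'
from hold import *
s,p,r=tool(); print(s["clock"],p,((p[:2]-CN)@M).round(1),s["contact_force"]); go(*(CN+M@[-62.5,-90]),10.5,-84.85)
E
```

```text
51.8 [536.79374907  -5.98353406  59.85731203] [-61.2 -90.5] [-0.36268852  0.48257186 -0.0383205 ]
shift cm [-0.04  0.15  4.94] turn z 0.0 yaw -84.8 tilt [ 0.004  0.001 -1.   ]
```

>>> drive_tool --deltas '[[[0, 0, 2.5], [0, 0, 0]], [[0, 0, 1.5], [0, 0, 0]], [[0, 0, 0.75], [0, 0, 0]], [[0, 0, 0], [0, 0, 0]], [[-0.6, 0, 0], [0, 0, 0]], [[-0.6, 0, 0], [0, 0, 0]], [[-0.6, 0, 0], [0, 0, 0]], [[-0.5, 0, 0], [0, 0, 0]], [[-0.3, 0, 0], [0, 0, 0]], [[0, 0, 0], [0, 0, 0]], [[0, 0, 0], [0, 0, 0]]]'

```text
clock: 52.9
position: [533.1, 19.6, 10.5]
ee_rot: [0.738, -0.675, -0.0, 0.0]
contact_force: [-0.2, -0.0, 0.7]
gripper_width: 19.9
grasp_force: 0.0
```

>>> drive_tool --deltas '[[[-0.2, 0, 0], [0, 0, 0]], [[-0.2, 0, 0], [0, 0, 0]], [[0, 0, 0], [0, 0, 0]], [[0, 0, 0], [0, 0, 0]]]'

```text
clock: 53.3
position: [532.9, 22.6, 10.4]
ee_rot: [0.738, -0.675, 0.0, 0.0]
contact_force: [0.8, -5.6, -1.2]
gripper_width: 19.9
grasp_force: 2.4
```

>>> drive_tool --deltas '[[[-0.2, 0, 0], [0, 0, 0]], [[0, 0, 0], [0, 0, 0]], [[0, 0, 0], [0, 0, 0]]]'

```text
clock: 53.6
position: [532.9, 22.7, 10.5]
ee_rot: [0.738, -0.675, 0.001, 0.001]
contact_force: [4.4, -13.6, -0.9]
gripper_width: 19.9
grasp_force: 7.1
```

```bash
python3 - <<'E'
from hold import *
s,p,r=tool(); print(s["clock"],p,((p[:2]-CN)@M).round(1),s["contact_force"],r.as_matrix()[:,2].round(4))
E
```

```text
53.6 [532.85977673  22.67599952  10.46121695] [-62.5 -61.6] [  4.44041325 -13.5673818   -0.8920975 ] [-7.e-04 -3.e-03 -1.e+00]
```

>>> drive_tool --deltas '[[[-0.2, 0, 0], [0, 0, 0]], [[0, 0, 0], [0, 0, 0]], [[1, 0, 0], [0, 0, 0]], [[1.2, 0, 0], [0, 0, 0]], [[0, 0, -3], [0, 0, 0]], [[0, 0, -3], [0, 0, 0]], [[0, 0, -3], [0, 0, 0]], [[-1.9, 3.25, 0], [0, 0, 0]], [[-1.9, 3.25, 0], [0, 0, 0]], [[-1.9, 3.25, 0], [0, 0, 0]], [[0, 0, 0], [0, 0, -8.2]], [[0, 0, 0], [0, 0, -8.2]]]'

```text
clock: 54.8
position: [431.3, 54.2, 100.9]
ee_rot: [0.829, -0.559, 0.0, -0.0]
contact_force: [1.2, -0.9, -0.3]
gripper_width: 20.3
grasp_force: 0.0
```

>>> drive_tool --deltas '[[[0, 0, 0], [0, 0, -8.2]], [[0, 0, 0], [0, 0, -8.2]], [[0, 0, 0], [0, 0, -8.2]], [[0, 0, 0], [0, 0, -8.2]], [[0, 0, 0], [0, 0, -8.2]], [[0, 0, 0], [0, 0, -8.2]], [[0, 0, 0], [0, 0, -8.2]], [[0, 0, 0], [0, 0, -8.2]], [[0, 0, 0], [0, 0, -8]], [[0, 0, 0], [0, 0, 0]], [[0, 0, 0], [0, 0, 0]], [[0, 0, 0], [0, 0, 0]]]' --claw 1.0

```text
clock: 56.0
position: [432.2, 53.7, 100.5]
ee_rot: [0.999, 0.044, 0.0, -0.0]
contact_force: [0.4, -0.2, 0.6]
gripper_width: 9.8
grasp_force: 0.0
```

```bash
python3 - <<'E'
from hold import *
s,p,r=tool(); print(s["clock"],p,((p[:2]-CN)@M).round(1),s["contact_force"],s["gripper_width"]); go(*(CN+M@[-160,-25]),10.5,5.15)
E
```

```text
56.0 [432.2149798   53.71302801 100.4887431 ] [-160.   -21.6] [ 0.38986843 -0.18971425  0.55791884] 9.764531148383956
shift cm [-0.    0.34  9.  ] turn z -0.1 yaw 5.0 tilt [ 0.  0. -1.]
```

>>> drive_tool --deltas '[[[0, 0.3, 3], [0, 0, 0]], [[0, 0, 3], [0, 0, 0]], [[0, 0, 2], [0, 0, 0]], [[0, 0, 0.8], [0, 0, 0]], [[0, 0, 0], [0, 0, 0]], [[0, 0, 0], [0, 0, 0]], [[0.6, 0, 0], [0, 0, 0]], [[0.6, 0, 0], [0, 0, 0]], [[0.6, 0, 0], [0, 0, 0]], [[0.5, 0, 0], [0, 0, 0]], [[0.3, 0, 0], [0, 0, 0]], [[0, 0, 0], [0, 0, 0]]]'

```text
clock: 57.2
position: [458.9, 53.1, 12.4]
ee_rot: [0.999, 0.045, 0.0, -0.0]
contact_force: [0.2, -0.3, -0.0]
gripper_width: 10.1
grasp_force: 0.0
```

>>> drive_tool --deltas '[[[0.2, 0, 0], [0, 0, 0]], [[0.2, 0, 0], [0, 0, 0]], [[0, 0, 0], [0, 0, 0]], [[0, 0, 0], [0, 0, 0]]]'

```text
clock: 57.6
position: [461.1, 52.9, 12.1]
ee_rot: [0.999, 0.044, -0.001, 0.0]
contact_force: [-3.4, 0.1, 0.6]
gripper_width: 9.9
grasp_force: 1.7
```

>>> drive_tool --deltas '[[[0.2, 0, 0], [0, 0, 0]], [[0, 0, 0], [0, 0, 0]], [[0, 0, 0], [0, 0, 0]]]'

```text
clock: 57.9
position: [461.1, 52.6, 11.9]
ee_rot: [0.999, 0.044, -0.003, 0.001]
contact_force: [-7.9, 2.1, 5.1]
gripper_width: 10.1
grasp_force: 4.1
```

```bash
python3 - <<'E'
from hold import *
s,p,r=tool(); print(s["clock"],p,((p[:2]-CN)@M).round(1),s["contact_force"],r.as_matrix()[:,2].round(4))
E
```

```text
57.9 [461.09382     52.59524506  11.90329158] [-131.3  -25.3] [-7.94635381  2.12511084  5.11481124] [-0.0063 -0.0021 -1.    ]
```

>>> drive_tool --deltas '[[[0.1, 0, 0], [0, 1.2, 0]], [[0.2, 0, 0], [0, 0, 0]], [[0, 0, 0], [0, 0, 0]], [[0, 0, 0], [0, 0, 0]]]'

```text
clock: 58.3
position: [461.4, 52.0, 11.4]
ee_rot: [0.999, 0.044, 0.005, 0.001]
contact_force: [-13.5, 3.3, 6.6]
gripper_width: 10.1
grasp_force: 6.3
```

```bash
python3 - <<'E'
from hold import *
s,p,r=tool(); print(s["clock"],p,((p[:2]-CN)@M).round(1),s["contact_force"],r.as_matrix()[:,2].round(4))
E
```

```text
58.3 [461.44560181  51.95867665  11.39481752] [-131.  -26.] [-13.48375926   3.25890723   6.57157508] [ 0.0093 -0.0022 -1.    ]
```

>>> drive_tool --deltas '[[[-0.8, 0, 0], [0, 0, 0]], [[-1.2, 0, 0], [0, -1.2, 0]], [[-1, 0, -3], [0, 0, 0]], [[0, 0, -5], [0, 0, 0]], [[0, 0, -5], [0, 0, 0]], [[0, 0, -5], [0, 0, 0]], [[3.5, 3, 0], [0, 0, 0]], [[3.5, 3, 0], [0, 0, 0]], [[3, 0, 0], [0, 0, 0]], [[0, 0, 0], [0, 0, 0]], [[0, 0, 0], [0, 0, 0]], [[0, 0, 0], [0, 0, 0]]]' --claw 0

```text
clock: 59.5
position: [541.6, 0.4, 192.0]
ee_rot: [0.999, 0.045, -0.0, -0.0]
contact_force: [-0.7, -0.4, 0.2]
gripper_width: 0.2
grasp_force: 0.0
```

```bash
python3 - <<'E'
from hold import *
d=shot("wrist","w8"); stack(44)
s,p,r=tool(); print(s["clock"],p,((p[:2]-CN)@M).round(1),s["contact_force"]); go(*(CN+M@[-25,85]),p[2],5.15)
for q in ([0,0,14],[-60,0,44],[-120,-50,44],[-120,-50,14],[0,-50,44]): print(q,proj(d,[*(CN+M@q[:2]),q[2]]).round())
im=cv2.imread("pics/w8.png"); cv2.imwrite("pics/w8c.png",cv2.resize(im[80:360,130:430],None,fx=2,fy=2,interpolation=cv2.INTER_CUBIC))
E
```

```text
stack local [-82.3 -29.5] [163.4  54.6] yaw rel 0.8 px [252.4 228. ]
59.6 [541.63091347   0.56155324 192.31296586] [-55.8 -84.4] [ 0.100631   -0.80543602 -0.42215231]
shift cm [  3.08 -16.94   0.  ] turn z 0.0 yaw 5.2 tilt [ 0.  0. -1.]
[0, 0, 14] [[217. 132.]]
[-60, 0, 44] [[213. 218.]]
[-120, -50, 44] [[283. 292.]]
[-120, -50, 14] [[287. 276.]]
[0, -50, 44] [[278. 136.]]
```

View pics/w8c.png

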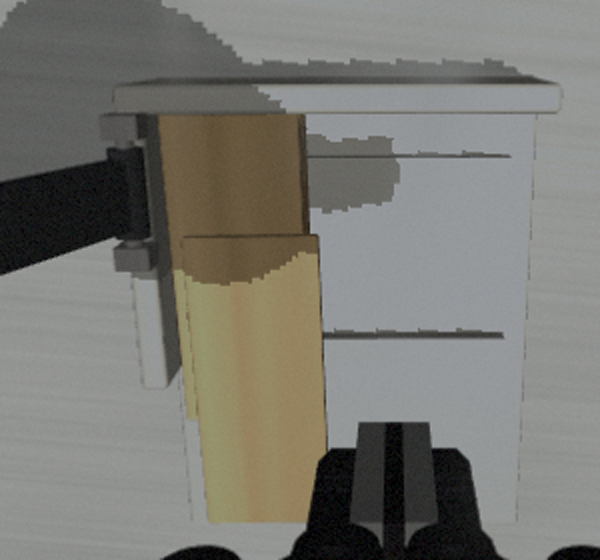

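The last picture shows that the top board has been knocked back by the disturbance. Its far end is now at crop (185–318,235), about 45 mm from the end wall, while the rest of the stack is still flush. I'll measure it and push it back.

```bash
python3 - <<'E'
from hold import *
d=shot("wrist"); w=ray(d,[(185/2+130,235/2+80),(318/2+130,235/2+80),(208/2+130,521/2+80)],44); print(((w-CN)@M).round(1))
loose(); s,p,r=tool(); print(s["clock"],p); go(*(CN+M@[-205,-30]),100,5.15)
E
```

```text
[[ -44.2   -7.8]
 [ -44.1  -56.4]
 [-164.4   -7.8]]
side
scene
59.75 [541.95198053   0.55955974 192.43652584]
shift cm [-14.96  -5.44   9.24] turn z 0.0 yaw 5.2 tilt [ 0.  0. -1.]
```

>>> drive_tool --deltas '[[[-3, -1.09, 0], [0, 0, 0]], [[-3, -1.09, 0], [0, 0, 0]], [[-3, -1.09, 0], [0, 0, 0]], [[-3, -1.09, 0], [0, 0, 0]], [[-3, -1.09, 0], [0, 0, 0]], [[0, 0, 4], [0, 0, 0]], [[0, 0, 4], [0, 0, 0]], [[0, 0, 4], [0, 0, 0]], [[0, 0, 2], [0, 0, 0]], [[0, 0, 0], [0, 0, 0]], [[0, 0, 0], [0, 0, 0]], [[0, 0, 0], [0, 0, 0]]]' --claw 1.0

```text
clock: 60.95
position: [389.3, 41.8, 53.4]
ee_rot: [0.999, 0.045, 0.002, -0.001]
contact_force: [0.3, -0.0, -0.6]
gripper_width: 9.8
grasp_force: 0.0
```

```bash
python3 - <<'E'
from hold import *
s,p,r=tool(); print(s["clock"],p,((p[:2]-CN)@M).round(1),s["contact_force"]); go(*(CN+M@[-205,-30]),11.5,5.15)
E
```

```text
60.95 [389.27170049  41.82880439  53.38699621] [-203.8  -29.6] [ 0.2887257  -0.01524382 -0.61698406]
shift cm [-0.13  0.04  4.19] turn z -0.0 yaw 5.1 tilt [ 0.003  0.001 -1.   ]
```

>>> drive_tool --deltas '[[[0, 0, 2], [0, 0, 0]], [[0, 0, 1.5], [0, 0, 0]], [[0, 0, 0.5], [0, 0, 0]], [[0, 0, 0], [0, 0, 0]], [[0.6, 0, 0], [0, 0, 0]], [[0.6, 0, 0], [0, 0, 0]], [[0.6, 0, 0], [0, 0, 0]], [[0.4, 0, 0], [0, 0, 0]], [[0.4, 0, 0], [0, 0, 0]], [[0.4, 0, 0], [0, 0, 0]], [[0.4, 0, 0], [0, 0, 0]], [[0.4, 0, 0], [0, 0, 0]]]'

```text
clock: 62.15
position: [426.1, 44.5, 12.0]
ee_rot: [0.999, 0.045, -0.0, 0.0]
contact_force: [-0.5, -0.5, 0.0]
gripper_width: 9.6
grasp_force: 0.1
```

>>> drive_tool --deltas '[[[0.4, 0, 0], [0, 0, 0]], [[0.4, 0, 0], [0, 0, 0]], [[0.4, 0, 0], [0, 0, 0]], [[0.4, 0, 0], [0, 0, 0]], [[0.4, 0, 0], [0, 0, 0]], [[0.4, 0, 0], [0, 0, 0]], [[0.4, 0, 0], [0, 0, 0]], [[0.3, 0, 0], [0, 0, 0]], [[0, 0, 0], [0, 0, 0]], [[0, 0, 0], [0, 0, 0]]]'

```text
clock: 63.15
position: [456.8, 47.3, 12.0]
ee_rot: [0.999, 0.045, -0.0, 0.0]
contact_force: [0.8, -0.0, -0.7]
gripper_width: 10.0
grasp_force: 0.0
```

>>> drive_tool --deltas '[[[0.2, 0, 0], [0, 0, 0]], [[0.2, 0, 0], [0, 0, 0]], [[0, 0, 0], [0, 0, 0]], [[0, 0, 0], [0, 0, 0]]]'

```text
clock: 63.55
position: [460.9, 47.7, 12.1]
ee_rot: [0.999, 0.045, 0.0, -0.0]
contact_force: [-0.5, -0.1, 0.0]
gripper_width: 10.4
grasp_force: 0.0
```

```bash
python3 - <<'E'
from hold import *
s,p,r=tool(); print(s["clock"],p,((p[:2]-CN)@M).round(1),s["contact_force"])
E
```

```text
63.55 [460.90055183  47.72762607  12.05554318] [-131.9  -30.2] [-0.48563535 -0.08541165  0.00544915]
```

>>> drive_tool --deltas '[[[0.2, 0, 0], [0, 0.6, 0]], [[0.2, 0, 0], [0, 0.6, 0]], [[0.1, 0, 0], [0, 0, 0]], [[0, 0, 0], [0, 0, 0]], [[0, 0, 0], [0, 0, 0]]]'

```text
clock: 64.05
position: [461.8, 46.8, 11.3]
ee_rot: [0.999, 0.044, 0.007, 0.001]
contact_force: [-8.3, 1.8, 3.9]
gripper_width: 10.3
grasp_force: 3.8
```

```bash
python3 - <<'E'
from hold import *
s,p,r=tool(); print(s["clock"],p,((p[:2]-CN)@M).round(1),s["contact_force"])
E
```

```text
64.05 [461.77645756  46.84256947  11.32981978] [-131.1  -31.1] [-8.27715575  1.82279009  3.92029684]
```

>>> drive_tool --deltas '[[[-0.8, 0, 0], [0, 0, 0]], [[-1.2, 0, 0], [0, -1.2, 0]], [[-1, 0, 0], [0, 0, 0]], [[0, 0, -4.5], [0, 0, 0]], [[0, 0, -4.5], [0, 0, 0]], [[3.3, 2.1, 0], [0, 0, 0]], [[3.3, 2.1, 0], [0, 0, 0]], [[3.3, 2.1, 0], [0, 0, 0]], [[0, 0, 0], [0, 0, 8.2]], [[0, 0, 0], [0, 0, 8.2]], [[0, 0, 0], [0, 0, 8.2]], [[0, 0, 0], [0, 0, 8.2]]]'

```text
clock: 65.25
position: [539.8, -8.5, 101.5]
ee_rot: [0.97, -0.242, 0.0, -0.0]
contact_force: [0.6, 0.2, -0.1]
gripper_width: 9.7
grasp_force: 0.0
```

>>> drive_tool --deltas '[[[0, 0, 0], [0, 0, 8.2]], [[0, 0, 0], [0, 0, 8.2]], [[0, 0, 0], [0, 0, 8.2]], [[0, 0, 0], [0, 0, 8.2]], [[0, 0, 0], [0, 0, 8.2]], [[0, 0, 0], [0, 0, 8.2]], [[0, 0, 0], [0, 0, 8]], [[0, 0, 0], [0, 0, 0]], [[0, 0, 0], [0, 0, 0]], [[0, 0, 0], [0, 0, 0]]]' --claw 2.0

```text
clock: 66.25
position: [540.0, -8.4, 101.7]
ee_rot: [0.739, -0.674, 0.0, -0.0]
contact_force: [0.4, 0.3, 0.2]
gripper_width: 20.1
grasp_force: 0.0
```

```bash
python3 - <<'E'
from hold import *
s,p,r=tool(); print(s["clock"],p,((p[:2]-CN)@M).round(1),s["contact_force"]); go(*(CN+M@[-62.5,-95]),10.5,-84.85)
E
```

```text
66.25 [540.03482614  -8.40933772 101.70406539] [-58.2 -93.2] [0.41641765 0.3169743  0.22936333]
shift cm [0.18 0.43 9.12] turn z 0.1 yaw -84.8 tilt [ 0.  0. -1.]
```

>>> drive_tool --deltas '[[[0, 0.4, 4], [0, 0, 0]], [[0, 0, 3], [0, 0, 0]], [[0, 0, 1.5], [0, 0, 0]], [[0, 0, 0.6], [0, 0, 0]], [[0, 0, 0], [0, 0, 0]], [[0, 0, 0], [0, 0, 0]], [[-0.6, 0, 0], [0, 0, 0]], [[-0.5, 0, 0], [0, 0, 0]], [[-0.5, 0, 0], [0, 0, 0]], [[-0.4, 0, 0], [0, 0, 0]], [[-0.4, 0, 0], [0, 0, 0]], [[-0.4, 0, 0], [0, 0, 0]]]'

```text
clock: 67.45
position: [533.7, 19.5, 10.8]
ee_rot: [0.738, -0.675, 0.0, -0.0]
contact_force: [0.5, -0.4, -0.1]
gripper_width: 19.9
grasp_force: 0.2
```

>>> drive_tool --deltas '[[[-0.2, 0, 0], [0, 0, 0]], [[-0.2, 0, 0], [0, 0, 0]], [[-0.1, 0, 0], [0, 0, 0]], [[0, 0, 0], [0, 0, 0]], [[0, 0, 0], [0, 0, 0]]]'

```text
clock: 67.95
position: [533.2, 22.6, 10.7]
ee_rot: [0.738, -0.675, 0.0, 0.001]
contact_force: [1.8, -7.6, 0.3]
gripper_width: 19.9
grasp_force: 3.5
```

>>> drive_tool --deltas '[[[-0.2, 0, 0], [0, 0, 0]], [[0, 0, 0], [0, 0, 0]], [[0, 0, 0], [0, 0, 0]]]'

```text
clock: 68.25
position: [533.1, 22.7, 10.7]
ee_rot: [0.738, -0.675, 0.001, 0.002]
contact_force: [4.1, -16.5, -1.5]
gripper_width: 19.5
grasp_force: 8.3
```

```bash
python3 - <<'E'
from hold import *
s,p,r=tool(); print(s["clock"],p,((p[:2]-CN)@M).round(1),s["contact_force"])
E
```

```text
68.25 [533.09125731  22.71948683  10.70489145] [-62.3 -61.6] [  4.09606947 -16.45941039  -1.53935509]
```

>>> drive_tool --deltas '[[[0.8, 0, 0], [0, 0, 0]], [[1.0, 0, 0], [0, 0, 0]], [[0.8, 0, -4], [0, 0, 0]], [[0, 0, -4], [0, 0, 0]], [[0, 0, -4], [0, 0, 0]], [[0, 0, -4], [0, 0, 0]], [[0, 0, 0], [0, 0, -8.2]], [[0, 0, 0], [0, 0, -8.2]], [[0, 0, 0], [0, 0, -8.2]], [[0, 0, 0], [0, 0, -8.2]], [[0, 0, 0], [0, 0, -8.2]], [[0, 0, 0], [0, 0, -8.2]]]'

```text
clock: 69.45
position: [535.2, 0.2, 170.6]
ee_rot: [0.953, -0.304, -0.0, -0.0]
contact_force: [-0.7, -0.3, -0.8]
gripper_width: 19.7
grasp_force: 0.0
```

>>> drive_tool --deltas '[[[0, 0, 0], [0, 0, -8.2]], [[0, 0, 0], [0, 0, -8.2]], [[0, 0, 0], [0, 0, -8.2]], [[0, 0, 0], [0, 0, -8.2]], [[0, 0, 0], [0, 0, -8.1]], [[0, 0, 0], [0, 0, 0]], [[0, 0, 0], [0, 0, 0]], [[0, 0, 0], [0, 0, 0]]]' --claw 0

```text
clock: 70.25
position: [535.3, 0.1, 170.7]
ee_rot: [0.999, 0.044, -0.0, -0.0]
contact_force: [-0.4, 0.5, 0.0]
gripper_width: -0.4
grasp_force: 0.0
```

```bash
python3 - <<'E'
from hold import *
stack(44,"w9"); s,p,r=tool(); print(s["clock"],p,((p[:2]-CN)@M).round(1),s["contact_force"])
im=cv2.imread("pics/w9.png"); cv2.imwrite("pics/w9c.png",cv2.resize(im[80:360,130:430],None,fx=2,fy=2,interpolation=cv2.INTER_CUBIC))
go(*(CN+M@[-25,85]),190,5.15)
E
```

```text
stack local [-60.4 -25.3] [119.2  50.5] yaw rel 0.0 px [241.  212.1]
70.3 [5.35341329e+02 1.53535071e-01 1.70678395e+02] [-62.1 -84.2] [-0.91048492 -0.16500983 -0.8075984 ]
shift cm [  3.7  -16.92  -1.93] turn z -0.0 yaw 5.1 tilt [-0.  0. -1.]
```

>>> drive_tool --deltas '[[[0, 0, -2], [0, 0, 0]], [[0.93, -4.23, 0], [0, 0, 0]], [[0.93, -4.23, 0], [0, 0, 0]], [[0.93, -4.23, 0], [0, 0, 0]], [[0.93, -4.23, 0], [0, 0, 0]], [[0, 0, 0], [0, 0, 0]], [[0, 0, 3], [0, 0, 0]], [[0, 0, 3], [0, 0, 0]], [[0, 0, 1], [0, 0, 0]], [[0, 0, 0], [0, 0, 0]], [[0, 0, 0], [0, 0, 0]], [[0, 0, 0], [0, 0, 0]]]'

```text
clock: 71.5
position: [558.1, 172.3, 122.4]
ee_rot: [0.999, 0.045, 0.002, -0.001]
contact_force: [0.7, -0.1, 0.6]
gripper_width: -0.5
grasp_force: 0.0
```

```bash
python3 - <<'E'
from hold import *
s,p,r=tool(); print(s["clock"],p,((p[:2]-CN)@M).round(1),s["contact_force"]); go(*(CN+M@[-25,85]),120,5.15)
E
```

```text
71.5 [558.12714447 172.34206017 122.41999708] [-23.9  85.2] [ 0.70377984 -0.09666412  0.58316508]
shift cm [-0.11  0.02  0.24] turn z 0.1 yaw 5.2 tilt [ 0.003  0.001 -1.   ]
```

>>> drive_tool --deltas '[[[-0.1, 1.0, 0], [0, 0, 0]], [[0, 1.1, 0], [0, 0, 0]], [[0, 1.1, 0], [0, 0, 0]], [[0, 1.0, 0], [0, 0, 0]], [[0, 1.0, 0], [0, 0, 0]], [[0, 1.0, 0], [0, 0, 0]], [[0, 0, 0], [0, 0, 0]], [[0, 0, 0], [0, 0, 0]]]'

```text
clock: 72.3
position: [561.3, 109.5, 120.3]
ee_rot: [0.999, 0.045, -0.001, 0.0]
contact_force: [0.3, -0.9, 0.5]
gripper_width: 0.2
grasp_force: 0.0
```

>>> drive_tool --deltas '[[[0, 1.2, -0.2], [0, 0, 0]], [[0, 1.2, -0.1], [0, 0, 0]], [[0, 1.15, -0.1], [0, 0, 0]], [[0, 0.75, 0.5], [0, 0, 0]], [[0, 0.75, 0.5], [0, 0, 0]], [[0, 0.6, 0.7], [0, 0, 0]], [[0, 0.6, 0.7], [0, 0, 0]], [[0, 0.4, 0.8], [0, 0, 0]], [[0, 0.4, 0.85], [0, 0, 0]], [[0, 0, 0], [0, 0, 0]], [[0, 0, 0], [0, 0, 0]]]'

```text
clock: 73.4
position: [567.4, 39.9, 83.3]
ee_rot: [0.999, 0.045, -0.001, 0.0]
contact_force: [-0.0, -0.1, 0.5]
gripper_width: -0.1
grasp_force: 0.0
```

```bash
python3 - <<'E'
from hold import *
s,p,r=tool(); print(s["clock"],p,((p[:2]-CN)@M).round(1),s["contact_force"])
E
```

```text
73.4 [567.44572581  39.8793682   83.33889717] [-26.5 -47.5] [-0.01513263 -0.08193374  0.4546174 ]
```

>>> drive_tool --deltas '[[[0, 0.15, 0.6], [0, 0, 0]], [[0, 0.15, 0.6], [0, 0, 0]], [[0, 0, 0.5], [0, 0, 0]], [[0, 0, 0], [0, 0, 0]], [[0, 0, 0], [0, 0, 0]]]'

```text
clock: 73.9
position: [567.9, 37.0, 66.7]
ee_rot: [0.999, 0.045, -0.001, 0.0]
contact_force: [0.7, 0.1, 0.3]
gripper_width: -0.1
grasp_force: 0.0
```

>>> drive_tool --deltas '[[[0, 0, 0.2], [0, 0, 0]], [[0, 0, 0], [0, 0, 0]], [[0, 0, 0], [0, 0, 0]]]'

```text
clock: 74.2
position: [568.4, 37.1, 65.6]
ee_rot: [0.999, 0.046, 0.0, -0.0]
contact_force: [-0.5, -0.3, 4.0]
gripper_width: 0.2
grasp_force: 1.7
```

>>> drive_tool --deltas '[[[0, 0, 0.2], [0, 0, 0]], [[0, 0, 0], [0, 0, 0]], [[0, 0, 0], [0, 0, 0]]]'

```text
clock: 74.5
position: [568.5, 37.1, 65.4]
ee_rot: [0.999, 0.046, 0.0, 0.0]
contact_force: [-5.4, 1.7, 13.8]
gripper_width: -0.0
grasp_force: 6.8
```

```bash
python3 - <<'E'
from hold import *
s,p,r=tool(); print(s["clock"],p,((p[:2]-CN)@M).round(1),s["contact_force"])
E
```

```text
74.5 [568.46767996  37.08550459  65.39298662] [-25.8 -50.4] [-5.38772343  1.69741718 13.81292416]
```

>>> drive_tool --deltas '[[[0, 0, -1], [0, 0, 0]], [[0, 0, -3], [0, 0, 0]], [[0, 0, -4], [0, 0, 0]], [[0, 0, -4], [0, 0, 0]], [[-2, 4, 0], [0, 0, 0]], [[-2, 2, 0], [0, 0, 0]], [[-2, 2, 0], [0, 0, 0]], [[0, 0, 0], [0, 0, 0]], [[0, 0, 0], [0, 0, 0]], [[0, 0, 0], [0, 0, 0]]]'

```text
clock: 75.5
position: [516.5, -47.7, 183.3]
ee_rot: [0.999, 0.046, 0.0, -0.0]
contact_force: [0.5, 0.4, -0.0]
gripper_width: 0.1
grasp_force: 0.0
```

```bash
python3 - <<'E'
from hold import *
d=shot("wrist","w10"); stack(44); s,p,r=tool(); print(s["clock"],p,((p[:2]-CN)@M).round(1),s["contact_force"])
a=d["img"][:,:,::-1]; q=proj(d,[*(CN+M@[-60,-25]),44])[0].astype(int); print(q)
x0,y0=max(q[0]-140,0),max(q[1]-140,0); a=cv2.resize(a[y0:y0+280,x0:x0+280],(560,560),interpolation=cv2.INTER_CUBIC)
b=shot("side")["img"][110:430,220:455,::-1]; b=cv2.resize(b,(240,int(320*240/235)))
c=np.zeros((560,800,3),np.uint8); c[:,:560]=a; c[:b.shape[0],560:]=b; cv2.imwrite("pics/final.png",c)
E
```

```text
stack local [-79.8 -25.5] [80.3 51.1] yaw rel 0.5 px [182.2 207.5]
75.6 [516.47859574 -47.48734266 183.03252319] [ -85.1 -130. ] [-0.18248706 -1.51094462  0.95336499]
[177 181]
```

View pics/final.png

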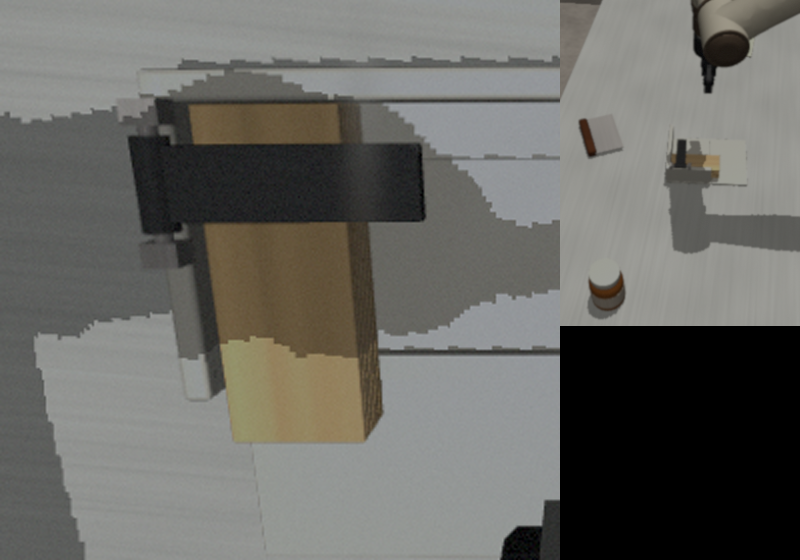

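The bar is level across a square stack. The boards' +x ends are at the end wall, the -y faces are flush at px x≈340–380, and the -x ends line up at (235–380,440). The jar and scraper have not moved.

```bash
python3 -c "
from bench import arm
print(arm.job_done())"
```

```text
the job is handed in; nothing more can be done
None
```

I laid all four loose boards on the two in the holder, tapped the six-board stack against both walls, then swung the bar down level across it and handed the job in at about 76 s. The top board was knocked out of place partway and tapped back before the bar came down. I did not touch the jar, the plate or the scraper. The hand-in returned no verdict, so flushness rests on my own force readings and camera check.

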